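Present a pipe sample on a free-running carriage to the laser gauge

ROBOT

A 6-joint arm with a two-finger parallel gripper is mounted at the origin on the work surface. World frame = base frame: x ahead of the robot, y to its left, z up, the work surface at z = 0. Lengths are in m, angles in rad, forces in N, time in s.
With the tool pointing down it reaches from about 0.35 to 0.875 m from the base axis. Payload 15.5 kg.
Tool frame: the origin (TCP) lies between the finger pads; the fingertips stand 11 mm ahead of it and the grasp point (between the pads) lies 8 mm behind it; z points along the fingers, y is the line along which they close (so a half turn about z gives the same grasp; the last joint's range is limited). The gripper opens to 85 mm and grips with 20 to 120 N. Pads are 22 mm wide; open, the fingers measure 114 mm over their backs; the gripper's body (76 mm by 85 mm) begins 54 mm behind the grasp point. The pads swing forward as they close: fully open they stand 13 mm farther back than shut.
Start: joints at [-1.357, 0.494, 1.345, -0, 1.302, -0.096], TCP at [0.191, -0.595, 0.209] pointing down, gripper open.
Joint ranges: [-2.91, 2.91], [-0.82, 2.16], [0.22, 2.67], [-1.22, 4.37], [0.12, 2.79], [-3.08, 3.08]. Speed limits (rad/s): [1.89, 1.89, 2.57, 3.01, 3.01, 3.01].

INTERFACE

Orientations are given as a unit quaternion [w, x, y, z].
In Python, from bench import r gives the robot as it stands.
- The arm moves only by the tool send_rows, never from a script. Its argument "deltas" is a list of rows, each an object of numbers: "dx", "dy", "dz": the shift along the tool's x, y, z in mm; "turn": the turn about the tool's z in rad. In form: [{"dx": .., "dy": .., "dz": .., "turn": ..}, ...]. A call has 1 to 20 rows; each row shifts and turns the commanded pose from where the row before left it, along the tool's axes as they then stand; what a row does not reach is not made up. A row lasts 1/12 s, in which the tool goes at most 41.7 mm and 7.16 degrees, less where a joint would pass 70% of its speed; a pose out of reach is approached as far as the arm can. A call is refused whole if a number of a shift passes 41.7 or a number of a turn 0.125, either way. A call with a gripper value outside its range is refused whole. "grip" is the closure, from -1 (fully open) to 1 (shut), set as the call begins (left out, the last holds). The fingers move at their own pace and stop on an object; "grip_force" is the grip in N (left out, the last holds). Time passes only in rows, so rows that do not move let the fingers close. It gives the time, the measured TCP pose, the force, the opening and the grip force at its end, in the units of the state.
- r.get_obs(): the state, without advancing time (a new reading comes with each control period).
- r.grab_frame(name): name is "scene" or "side" or "wrist"; returns the picture (420x560x3 uint8, red, green, blue); there is no depth.
- r.camera_info(name): a dict with "vertical_fov" (degrees; the focal length in pixels is half the picture's height over the tangent of half this angle, whatever the lens; pixels are square), "cx", "cy" (the principal point, pixels), "k1" (the pictures are not rectified: a ray, as slopes to the right and down, at radius r is drawn at 1 + k1 r^2 times it, then the intrinsics apply), "cam_to_world" (4x4, takes a point from camera to world coordinates); the wrist camera has in their place "tool_from_camera" (4x4, takes a point from camera to tool coordinates, whose origin is the TCP and whose axes are the flange's). Camera axes: x right, y down, z forward; pixel columns grow to the right and rows downward; lengths in m; the calibration is good to about 2 mm. A picture is of the moment at which its call begins: read the wrist's pose just before it. camera_info takes no time and is no camera call.
- r.hand_in(): hands the job in; it is judged then, once.
The state is a dict: "time": time; "qpos": joint angles; "qvel": joint speeds; "tau": joint torques, N m; "eef_pos": TCP position; "ee_rot": TCP orientation; "ft_force": force on the tool from outside, world axes, zero at the start; "wrist_torque": the same for the moment, N m; "finger_gap": opening from 0.0 (shut) to 1.0 (fully open); "finger_force": force on a finger pad.
Only numpy, scipy, OpenCV 4.12 (cv2) and the standard library are available. Lean on these libraries where they do the work, as an engineer would, in place of code of your own. Each camera call takes 0.05 s, during which the arm holds its last target. There are 200 camera calls.

TASK

Lift the tray by its wooden handle and carry it, with the pipe sample standing loose on the free-running carriage, to the laser gauge, sight gap squarely facing the lens. There let the carriage roll from the back wall to the middle of the tray and keep it balanced in the sight gap, the sample at the gauge's measuring spot, for at least five seconds. Never let the carriage run out to the front stop, do not touch or shake off the sample, leave the gauge and everything else alone, and finish while still holding the tray there with the carriage at rest in the middle.

Things in the scene. Friction and masses are not known exactly. Their poses are not given: they have to be found in the camera images.
- tray: Aluminium tray, 260 mm long (x) and 112 mm wide (y), 0.45 kg. Origin: centre of its underside, z up. At the start x points to the robot's left within 0.25 rad. Side walls 14 mm high, a 30 mm back wall at the -x end, the +x end open. Two rails along the floor carry the carriage. Two fins 45 mm tall on the -y wall at x = -34 and 34 mm: the 56 mm sight gap.
- handle (a point): Centre of the tray's handle, at (0, 56, 110) mm in the tray's frame, on the side of the robot: a wooden block 70 mm long (tray x), 16 mm thick (tray y), 36 mm high, on two slim uprights. Pinch it across tray y from above with a firm grip (100 N or so), fingertips staying more than 80 mm above the tray's origin (the sample's top comes up to 79 mm).
- mark (a point): Middle of the tray's floor, on its upper surface at the dark line, 16 mm above the tray's origin. x along the rails to the front stop, y to the handle side, z square to the floor: this frame is level when the rails are level. Stood on the bench the floor falls 0.04 rad to the back wall, so this frame is then pitched by that, x end up.
- carriage (a joint): Travel of the carriage (green plate 80 x 62 mm on small wheels, 0.12 kg) along the rails, m: 0 at the back wall, where it starts at rest, 0.085 with its middle over the mark, 0.170 at the front stop. It runs nearly without friction (2 mN, 0.01 N s/m), nothing brakes it: acceleration towards the front = 9.81 x sine of the front's dip - the tray's own acceleration.
- sample: The sample: a steel pipe socket, 42 mm in diameter, 36 mm high, 0.20 kg (hidden: 0.7 to 1.4 times that), standing loose on the middle of the carriage inside a ring of 4 mm high lugs. Origin in its centre, 42 mm above the tray's floor.
- gauge: Laser gauge fixed to the bench: base plate 90 x 120 mm, 12 mm thick, round post, grey head 80 x 56 x 62 mm centred 160 mm above the bench, lens on its -x face (40 mm from the origin). Origin: centre of the base's underside. It looks along its -x, towards the robot's side of the bench within 0.2 rad.
- spot (a point): The gauge's measuring spot in free air, 160 mm in front of the head's face (200 mm from the gauge's origin along its -x), 160 mm above the bench. The sample's centre belongs here.
- wrench: Bystander: wrench lying on the bench, about 180 mm long, under the way of the tray.
- collar: Bystander: thin aluminium duct collar lying flat, 84 mm across, 35 mm high; origin at the centre of its underside.
- rivets: Bystander: can of rivets, 66 mm across, 90 mm high; origin under its centre.
- paste: Bystander: white jar, 60 mm across, 110 mm high; origin under its centre.
- hammer: Bystander: hammer lying on the bench.
- carton: Bystander: cardboard carton 100 x 120 x 80 mm; origin under its centre.
- driver: Bystander: screwdriver lying on the bench.
There are look-alikes about, which are no part of the job. Leave any blue, orange or yellow look-alike of the gauge alone.

How it is judged:
On the way, in this order (a step that is already met when the one before it is completed fails the run):
1. the tray is lifted clear of the bench in the gripper, the sample on it (height (world z) of tray above 0.04 m and contact force between tray and the fingers above 1 N and z of sample in the frame of mark above 0.03 m), for 0.2 s.
2. the sample stands on the carriage balanced in the sight gap in the middle of the tray, at the measuring spot and squarely before the gauge, for 5 s without a break (x of sample in the frame of mark between -0.022 and 0.022 m and z of sample in the frame of mark between 0.034 and 0.05 m and angle between the z axis of sample and the z axis of mark, either way round below 0.15 rad and horizontal distance between sample and spot below 0.035 m and z of sample in the frame of spot between -0.03 and 0.03 m and angle between the y axis of mark and the x axis of gauge, either way round below 0.2 rad and contact force between tray and the fingers above 1 N), for 5 s.
At the end, for the whole second after the job is handed in: The gripper still holds the tray in the air (more than 50 mm up), the sight gap facing the gauge within 0.2 rad, and the sample stands on the carriage within 45 mm of the mark along the tray, within 55 mm horizontally and 35 mm in height of the measuring spot, slower than 0.1 m/s (x of sample in the frame of mark between -0.045 and 0.045 m and z of sample in the frame of mark between 0.034 and 0.05 m and angle between the z axis of sample and the z axis of mark, either way round below 0.15 rad and horizontal distance between sample and spot below 0.055 m and z of sample in the frame of spot between -0.035 and 0.035 m and angle between the y axis of mark and the x axis of gauge, either way round below 0.2 rad and contact force between tray and the fingers above 1 N and height (world z) of tray above 0.05 m and linear speed of sample below 0.1 m/s); the arm keeps its last pose, push and grip.
It fails at once if the carriage runs out to the front stop, or the sample comes off it (value of joint carriage above 0.165 m or z of sample in the frame of mark below 0.03 m or z of sample in the frame of mark above 0.055 m).
It fails at once if the tray is thrown about or tipped: sample faster than 0.45 m/s, or tray tilted by more than 0.4 rad (linear speed of sample above 0.45 m/s or angle between tray's own z axis and vertical above 0.4 rad).
It fails at once if the robot touches the sample (contact force between sample and the fingers above 0.5 N or contact force between sample and the arm above 0.5 N).
It fails at once if the gauge is struck or leaned on (contact force between gauge and tray above 1 N or contact force between gauge and the arm above 1 N or contact force between gauge and the fingers above 1 N).
It fails at once if another thing on the bench is moved by more than 30 mm (distance of any of wrench, collar, rivets, paste, hammer, carton, driver from where it was at the start of the episode above 0.03 m).
It also fails if it takes over 64 s, if anything falls off the work surface, if the arm or the gripper's body presses on something with over 40 N, if the wrist force passes 120 N, or if a joint passes its speed limit or range.

## Working session

There is one attempt and no reset: what is moved stays moved. The work goes in short steps, Python scripts to look and compute and a tool call to move; the robot and the scene stay as the last step left them, time stands still between calls to the robot, and variables do not carry over. Pictures are saved under pics/ and viewed, at most 10 in all, crops included, and the job is handed in when it is done.

Besides the shell and the picture viewer there is one more tool, called after "Request:" as a command line: name --argument value ..., lists and objects as JSON in quotes. send_rows: Moves the arm, as the interface text tells. Its arguments: {"type":"object","properties":{"deltas":{"type":"array"},"grip":{"type":"number"},"grip_force":{"type":"number"}},"required":["deltas"]}

```bash
ls; mkdir -p pics; python3 - <<'E'
from bench import r
import cv2,numpy as np
o=r.get_obs();print({k:np.round(v,3) for k,v in o.items()})
a=[r.grab_frame(n) for n in("scene","side","wrist")]
for n,i in zip(("scene","side","wrist"),a):
    cv2.imwrite(f"pics/{n}0.png",i[:,:,::-1]);print(n,{k:np.round(v,3).tolist() for k,v in r.camera_info(n).items()})
E
```

```text
pics
{'time': np.float64(0.0), 'qpos': array([-1.356,  0.494,  1.346, -0.   ,  1.303, -0.096]), 'qvel': array([-0.001, -0.002, -0.001,  0.001,  0.001,  0.   ]), 'tau': array([-1.0000e-03, -8.8216e+01, -3.8386e+01, -0.0000e+00,  1.0000e-02,
       -0.0000e+00]), 'eef_pos': array([ 0.19 , -0.595,  0.208]), 'ee_rot': array([-0.001,  0.988,  0.154, -0.   ]), 'ft_force': array([ 0.19 ,  0.491, -0.939]), 'wrist_torque': array([-0.046, -0.03 , -0.01 ]), 'finger_force': np.float64(0.0), 'finger_gap': np.float64(0.996)}
scene {'vertical_fov': 50.897, 'cx': 278.994, 'cy': 210.702, 'k1': 0.024, 'cam_to_world': [[0.77, 0.508, -0.385, 0.974], [0.638, -0.603, 0.479, -0.647], [0.011, -0.615, -0.789, 1.127], [0.0, 0.0, 0.0, 1.0]]}
side {'vertical_fov': 47.446, 'cx': 279.865, 'cy': 220.392, 'k1': 0.028, 'cam_to_world': [[-0.879, -0.33, 0.345, -0.008], [-0.478, 0.62, -0.623, 0.895], [-0.008, -0.712, -0.702, 1.186], [0.0, 0.0, 0.0, 1.0]]}
wrist {'vertical_fov': 61.984, 'cx': 277.119, 'cy': 215.295, 'k1': -0.09, 'tool_from_camera': [[-0.001, -0.956, -0.293, 0.074], [1.0, -0.001, -0.0, -0.001], [-0.0, -0.293, 0.956, -0.167], [0.0, 0.0, 0.0, 1.0]]}
```

View pics/scene0.png

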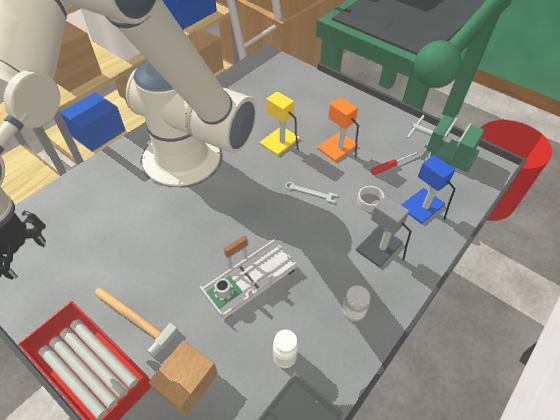

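View pics/side0.png

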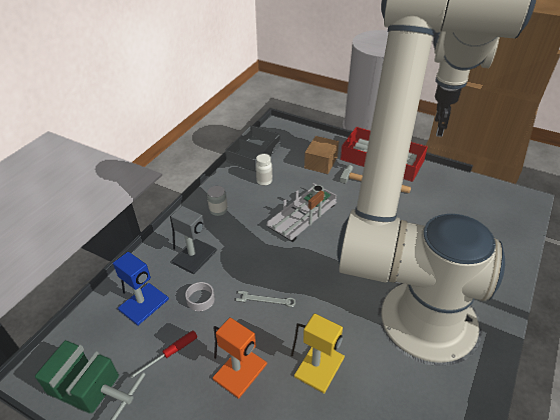

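The scene picture shows the tray at about (248,278) with its brown handle at (236,247), and the sample at (223,287) at the back wall. In the side picture the tray is at (303,210) with its handle at (316,199).

Candidates for the gauge, scene pixel / side pixel:
- **Grey:** (388,215) / (187,225). This one fits the description, so I choose it.
- **Blue look-alike:** (436,172) / (132,270).
- **Orange look-alike:** (343,112) / (238,340).
- **Yellow look-alike:** (281,107) / (322,335).

For the handle, the hammer shaft (130,312) and the carton (183,375) are also brown. Next I check the choice in a close crop.

```bash
cat > h.py <<'E'
import numpy as np,cv2
from bench import r
from scipy.spatial.transform import Rotation as R
def cam(n,o=None):
    c=r.camera_info(n);f=210/np.tan(np.radians(c["vertical_fov"])/2)
    if n=="wrist":
        T=np.eye(4);q=o["ee_rot"];T[:3,:3]=R.from_quat([q[1],q[2],q[3],q[0]]).as_matrix();T[:3,3]=o["eef_pos"]
        M=T@np.array(c["tool_from_camera"])
    else: M=np.array(c["cam_to_world"])
    return f,c["cx"],c["cy"],c["k1"],M
def ray(C,uv):
    f,cx,cy,k,M=C;d=np.array([(uv[0]-cx)/f,(uv[1]-cy)/f]);s=d.copy()
    for _ in range(20): s=d/(1+k*(s@s))
    v=M[:3,:3]@np.array([s[0],s[1],1]);return M[:3,3],v/np.linalg.norm(v)
def proj(C,p):
    f,cx,cy,k,M=C;q=M[:3,:3].T@(np.array(p)-M[:3,3]);s=q[:2]/q[2];s=s*(1+k*(s@s));return np.array([cx+f*s[0],cy+f*s[1]])
def plane(C,uv,z):
    o,v=ray(C,uv);return o+v*(z-o[2])/v[2]
def tri(C1,a,C2,b):
    o1,v1=ray(C1,a);o2,v2=ray(C2,b);t=np.linalg.lstsq(np.c_[v1,-v2],o2-o1,rcond=None)[0]
    p=o1+t[0]*v1;q=o2+t[1]*v2;return (p+q)/2,np.linalg.norm(p-q)
E
python3 - <<'E'
import cv2,numpy as np
s=cv2.imread('pics/scene0.png');d=cv2.imread('pics/side0.png')
c=lambda i,x,y:cv2.resize(i[y:y+100,x:x+133],(400,300),interpolation=cv2.INTER_CUBIC)
cv2.imwrite('pics/crop1.png',np.vstack([np.hstack([c(s,185,228),c(s,330,170)]),np.hstack([c(d,240,160),c(d,130,180)])]))
E
```

```text
(no output)
```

View pics/crop1.png

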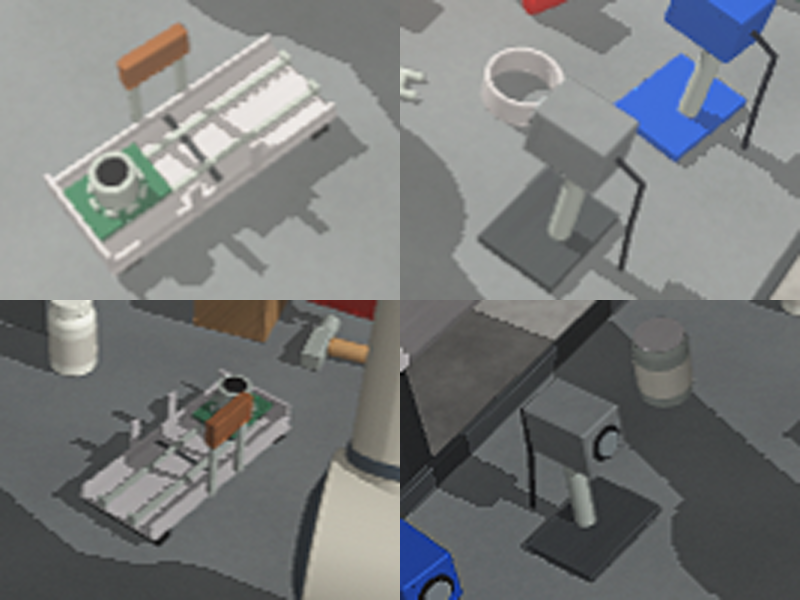

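The crop shows the chosen grey gauge with its black lens ring facing the robot's side of the bench, at side crop (608,443). The tray has the brown handle on the robot's side, and the sample stands on the green carriage against the back wall. Next come the triangulations.

```bash
python3 - <<'E'
from h import *
S=cam("scene");D=cam("side");k=133/400
s=cv2.imread('pics/scene0.png');d=cv2.imread('pics/side0.png')
sc=lambda x,y:(185+x*k,228+y*k); sg=lambda x,y:(330+(x-400)*k,170+y*k)
dc=lambda x,y:(240+x*k,160+(y-300)*k); dg=lambda x,y:(130+(x-400)*k,180+(y-300)*k)
P=lambda n,v:print(n,np.round(v,4))
def brown(i,x,y):
    c=i[y:y+100,x:x+133].astype(int);m=((c[:,:,2]>c[:,:,0]*1.6)&(c[:,:,2]>70)).astype(np.uint8)
    n,l,st,ce=cv2.connectedComponentsWithStats(m);print([(st[j][4],np.round(ce[j]+[x,y],1)) for j in range(1,n) if st[j][4]>50])
brown(s,185,228);brown(d,240,160)
P("handle end A(+x?)",tri(S,sc(186,32),D,dc(210,436))[0]) 
for a,b in (((119,66),(248,397)),((183,30),(210,432)),((151,50),(229,420))): P("h",tri(S,sc(*a),D,dc(*b)))
for q in ((477,238),(545,289),(620,220)): P("base scene",plane(S,sg(*q),.012))
for q in ((523,545),(592,578),(660,508),(592,466)): P("base side",plane(D,dg(*q),.012))
# head top corners z=.191
for q in ((526,140),(545,82),(638,125),(585,150)): P("head scene",plane(S,sg(*q),.191))
for q in ((522,410),(548,383),(617,405),(588,442)): P("head side",plane(D,dg(*q),.191))
P("lens",plane(D,dg(606,442),.16))
for q in ((46,178),(270,38),(335,105),(118,268)): P("tray scene z.03",plane(S,sc(*q),.03))
for q in ((82,490),(158,540),(290,405)): P("tray side z.02",plane(D,dc(*q),.02))
P("sample top",tri(S,sc(112,170),D,dc(236,384)))
E
```

```text
[(np.int32(245), array([235.6, 246.3]))]
[(np.int32(305), array([319., 165.])), (np.int32(82), array([356.4, 161.8])), (np.int32(73), array([355.1, 176.3])), (np.int32(159), array([315.9, 199.3]))]
handle end A(+x?) [ 0.4694 -0.1651  0.1119]Traceback (most recent call last):
  File "<stdin>", line 12, in <module>
  File "<stdin>", line 6, in <lambda>
    return _wrapfunc(a, 'round', decimals=decimals, out=out)
    return _wrapit(obj, method, *args, **kwds)
    conv = _array_converter(obj)
ValueError: setting an array element with a sequence. The requested array has an inhomogeneous shape after 1 dimensions. The detected shape was (2,) + inhomogeneous part.
```

```bash
python3 - <<'E'
from h import *
S=cam("scene");D=cam("side");k=133/400
sc=lambda x,y:(185+x*k,228+y*k); sg=lambda x,y:(330+(x-400)*k,170+y*k)
dc=lambda x,y:(240+x*k,160+(y-300)*k); dg=lambda x,y:(130+(x-400)*k,180+(y-300)*k)
P=lambda n,v:print(n,np.round(np.hstack(v),4))
P("handle cen",tri(S,(235.6,246.3),D,(315.9,199.3)))
for a,b in (((119,66),(248,397)),((183,30),(210,432)),((151,50),(229,420))): P("h",tri(S,sc(*a),D,dc(*b)))
for q in ((477,238),(545,289),(620,220)): P("base scene",plane(S,sg(*q),.012))
for q in ((523,545),(592,578),(660,508),(592,466)): P("base side",plane(D,dg(*q),.012))
for q in ((526,140),(545,82),(638,125),(585,150)): P("head scene",plane(S,sg(*q),.191))
for q in ((522,410),(548,383),(617,405),(588,442)): P("head side",plane(D,dg(*q),.191))
P("lens",plane(D,dg(606,442),.16))
P("lens front tri chk base corner",tri(S,sg(545,289),D,dg(660,508)))
for q in ((46,178),(270,38),(335,105),(118,268)): P("tray scene z.03",plane(S,sc(*q),.03))
for q in ((82,490),(158,540),(290,405)): P("tray side z.02",plane(D,dc(*q),.02))
P("sample top",tri(S,sc(112,170),D,dc(236,384)))
E
```

```text
handle cen [ 0.4636 -0.2027  0.1109  0.0044]
h [ 0.4545 -0.2347  0.1213  0.0036]
h [ 0.4692 -0.167   0.1167  0.0047]
h [ 0.4604 -0.1996  0.1123  0.0028]
base scene [0.6988 0.0662 0.012 ]
base scene [0.7821 0.0594 0.012 ]
base scene [0.7973 0.1773 0.012 ]
base side [0.789  0.1839 0.012 ]
base side [0.6969 0.1862 0.012 ]
base side [0.6893 0.0705 0.012 ]
base side [0.7928 0.0535 0.012 ]
head scene [0.7189 0.0664 0.191 ]
head scene [0.6963 0.1347 0.191 ]
head scene [0.7865 0.1454 0.191 ]
head scene [0.7647 0.0905 0.191 ]
head side [0.7777 0.1516 0.191 ]
head side [0.7789 0.1076 0.191 ]
head side [0.6984 0.1012 0.191 ]
head side [0.6932 0.1573 0.191 ]
lens [0.6991 0.1258 0.16  ]
lens front tri chk base corner [ 0.7454  0.0597 -0.0232  0.0739]
tray scene z.03 [ 0.4428 -0.3276  0.03  ]
tray scene z.03 [ 0.5009 -0.0761  0.03  ]
tray scene z.03 [ 0.5984 -0.0952  0.03  ]
tray scene z.03 [ 0.5551 -0.3488  0.03  ]
tray side z.02 [ 0.5971 -0.1072  0.02  ]
tray side z.02 [ 0.4838 -0.0785  0.02  ]
tray side z.02 [ 0.4456 -0.3542  0.02  ]
sample top [ 0.4993 -0.2989  0.0731  0.0078]
```

The two views agree. The handle centre is at about (0.463, -0.203, 0.111), which matches the 110 mm height given. The gauge is at about (0.74, 0.123) with a yaw near -0.08.

Rows can't command tool tilt, yet the tray needs a small front dip to roll. First I'll check how the arm behaves at its reach limit, where the tool axis may lean.

Request:
send_rows --deltas '[{"dy": 30,"dz": -10},{"dy": 40,"dz": -10},{"dy": 40},{"dy": 40},{"dy": 40},{"dy": 40},{"dy": 40},{"dy": 40}]' --grip -1

```text
schema error: expected keys dx, dy, dz, turn
```

```bash
cat >> h.py <<'E'
def st():
    o=r.get_obs();q=o["ee_rot"];m=R.from_quat([q[1],q[2],q[3],q[0]]).as_matrix()
    print("t %.2f"%o["time"],"q",np.round(o["qpos"],3),"p",np.round(o["eef_pos"],4),"z",np.round(m[:,2],4),"xyaw %.4f"%np.arctan2(m[1,0],m[0,0]),"F",np.round(o["ft_force"],1),"T",np.round(o["wrist_torque"],2),"gap %.3f"%o["finger_gap"],"ff %.1f"%o["finger_force"]);return o,m
E
python3 -c "
from h import *
st()"
```

```text
t 0.15 q [-1.357  0.494  1.346 -0.     1.302 -0.096] p [ 0.1905 -0.595   0.2085] z [-2.e-04  9.e-04 -1.e+00] xyaw 0.3098 F [-0.1  0.   0.1] T [-0.01 -0.06  0.05] gap 1.000 ff 0.0
```

Request:
send_rows --deltas '[{"dx": 0,"dy": 30,"dz": -10,"turn": 0},{"dx": 0,"dy": 40,"dz": -10,"turn": 0},{"dx": 0,"dy": 40,"dz": 0,"turn": 0},{"dx": 0,"dy": 40,"dz": 0,"turn": 0},{"dx": 0,"dy": 40,"dz": 0,"turn": 0},{"dx": 0,"dy": 40,"dz": 0,"turn": 0},{"dx": 0,"dy": 40,"dz": 0,"turn": 0},{"dx": 0,"dy": 40,"dz": 0,"turn": 0},{"dx": 0,"dy": 40,"dz": 0,"turn": 0}]' --grip -1

```text
time: 0.9
eef_pos: [0.281, -0.8778, 0.2165]
ee_rot: [0.009, 0.988, 0.154, 0.002]
ft_force: [0.4, 0.2, 7.6]
finger_gap: 1.003
finger_force: 0.0
```

```bash
python3 -c "
from h import *
st()"
```

```text
t 0.90 q [-1.326  1.029  0.219  0.002  1.875 -0.065] p [ 0.281  -0.8778  0.2165] z [ 0.0059 -0.0168 -0.9998] xyaw 0.3098 F [0.4 0.2 7.6] T [ 0.04  0.03 -0.  ] gap 1.003 ff 0.0
```

The arm does lean when overreached, by 0.017 rad outward. Next I check whether the lean stays in the commanded pose when backing off.

Request:
send_rows --deltas '[{"dx": 0,"dy": 0,"dz": 0,"turn": 0},{"dx": 0,"dy": 0,"dz": 0,"turn": 0},{"dx": 0,"dy": -40,"dz": 0,"turn": 0},{"dx": 0,"dy": -40,"dz": 0,"turn": 0},{"dx": 0,"dy": 0,"dz": 0,"turn": 0},{"dx": 0,"dy": 0,"dz": 0,"turn": 0}]'

```text
time: 1.4
eef_pos: [0.2655, -0.8306, 0.222]
ee_rot: [0.013, 0.988, 0.154, 0.002]
ft_force: [0.2, -1.0, 1.0]
finger_gap: 1.003
finger_force: 0.0
```

```bash
python3 -c "
from h import *
st()"
```

```text
t 1.40 q [-1.331  0.886  0.524  0.002  1.706 -0.069] p [ 0.2655 -0.8306  0.222 ] z [ 0.0079 -0.0253 -0.9996] xyaw 0.3098 F [ 0.2 -1.   1. ] T [ 0.03  0.04 -0.02] gap 1.003 ff 0.0
```

The lean persists in the commanded pose. An overreach at a chosen azimuth while holding the tray is therefore a way to set its pitch, and turning gives fine trim. Next I work out the move to a view above the handle.

```bash
cat >> h.py <<'E'
def go(target,n,yaw=None):
    o,m=st();d=m.T@(np.array(target)-o["eef_pos"])*1000
    print("tool total",np.round(d,1),"per row",np.round(d/n,2), "turn total", None if yaw is None else round(np.arctan2(m[1,0],m[0,0])-yaw,4))
E
python3 -c "
from h import *
go([.463,-.203,.255],18,1.344)
S=cam('scene')
for q in ((72,305),(20,350),(148,395),(75,420)): print(np.round(plane(S,q,.06),3))"
```

```text
t 1.40 q [-1.331  0.886  0.524  0.002  1.706 -0.069] p [ 0.2655 -0.8306  0.222 ] z [ 0.0079 -0.0253 -0.9996] xyaw 0.3098 F [ 0.2 -1.   1. ] T [ 0.03  0.04 -0.02] gap 1.003 ff 0.0
tool total [ 379.4 -536.5  -47.3] per row [ 21.08 -29.8   -2.63] turn total -1.0342
[ 0.24  -0.585  0.06 ]
[ 0.246 -0.733  0.06 ]
[ 0.565 -0.606  0.06 ]
[ 0.482 -0.742  0.06 ]
```

Request:
send_rows --deltas '[{"dx": 20,"dy": -30,"dz": -3,"turn": 0},{"dx": 21,"dy": -30,"dz": -3,"turn": 0},{"dx": 21,"dy": -30,"dz": -3,"turn": 0},{"dx": 21,"dy": -30,"dz": -3,"turn": 0},{"dx": 21,"dy": -30,"dz": -3,"turn": 0},{"dx": 21,"dy": -30,"dz": -3,"turn": 0},{"dx": 21,"dy": -30,"dz": -3,"turn": 0},{"dx": 21,"dy": -30,"dz": -3,"turn": 0},{"dx": 21,"dy": -30,"dz": -3,"turn": 0},{"dx": 21,"dy": -30,"dz": -3,"turn": 0},{"dx": 21,"dy": -30,"dz": -3,"turn": 0},{"dx": 21,"dy": -30,"dz": -3,"turn": 0},{"dx": 21,"dy": -30,"dz": -3,"turn": 0},{"dx": 21,"dy": -30,"dz": -2,"turn": 0},{"dx": 21,"dy": -30,"dz": -2,"turn": 0},{"dx": 21,"dy": -30,"dz": -2,"turn": 0},{"dx": 21,"dy": -30,"dz": -2,"turn": 0},{"dx": 22,"dy": -27,"dz": -2,"turn": 0}]'

```text
time: 2.9
eef_pos: [0.4645, -0.2037, 0.2574]
ee_rot: [0.014, 0.988, 0.154, 0.004]
ft_force: [0.8, -0.3, -0.2]
finger_gap: 1.0
finger_force: 0.0
```

Request:
send_rows --deltas '[{"dx": 0,"dy": 0,"dz": 0,"turn": -0.115},{"dx": 0,"dy": 0,"dz": 0,"turn": -0.115},{"dx": 0,"dy": 0,"dz": 0,"turn": -0.115},{"dx": 0,"dy": 0,"dz": 0,"turn": -0.115},{"dx": 0,"dy": 0,"dz": 0,"turn": -0.115},{"dx": 0,"dy": 0,"dz": 0,"turn": -0.115},{"dx": 0,"dy": 0,"dz": 0,"turn": -0.115},{"dx": 0,"dy": 0,"dz": 0,"turn": -0.115},{"dx": 0,"dy": 0,"dz": 0,"turn": -0.115},{"dx": 0,"dy": 0,"dz": 0,"turn": 0},{"dx": 0,"dy": 0,"dz": 0,"turn": 0}]'

```text
time: 3.82
eef_pos: [0.4636, -0.2052, 0.2565]
ee_rot: [0.014, 0.783, 0.621, -0.004]
ft_force: [0.1, 0.2, -0.2]
finger_gap: 1.001
finger_force: 0.0
```

```bash
python3 -c "
from h import *
o,m=st();np.save('w1.npy',np.r_[o['eef_pos'],o['ee_rot']])
im=r.grab_frame('wrist');cv2.imwrite('pics/w1.png',im[:,:,::-1])"
```

```text
t 3.82 q [-0.522  0.268  1.578 -0.018  1.273 -0.288] p [ 0.4636 -0.2052  0.2565] z [ 0.0113 -0.0259 -0.9996] xyaw 1.3409 F [ 0.1  0.2 -0.2] T [0.02 0.04 0.01] gap 1.001 ff 0.0
```

View pics/w1.png

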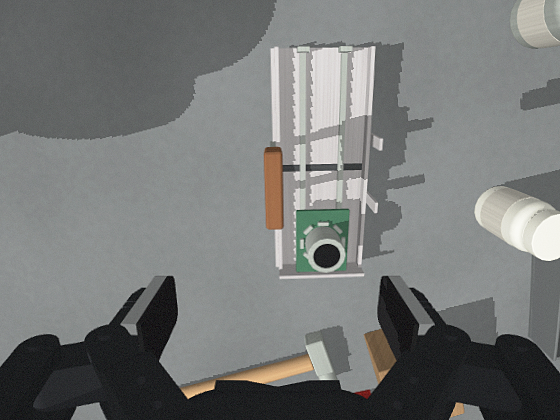

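The wrist picture shows the tray with its handle at (273,188), the carriage and sample at (323,245), and the pads at (150,300) and (405,300). I'll measure the handle line and the tray edges.

```bash
python3 - <<'E'
from h import *
w=np.load('w1.npy');o=dict(eef_pos=w[:3],ee_rot=w[3:]);C=cam("wrist",o);S=cam("scene")
i=cv2.imread('pics/w1.png').astype(int)
m=((i[:,:,2]>i[:,:,0]*1.6)&(i[:,:,2]>70));m[:130]=0;m[240:]=0;m[:,:255]=0;m[:,295:]=0
ys,xs=np.nonzero(m);rect=cv2.minAreaRect(np.c_[xs,ys].astype(np.float32));b=cv2.boxPoints(rect);print(rect)
for z in(.128,.110):
    print(z,[np.round(plane(C,q,z)[:2],4) for q in b])
print("tri cen",tri(C,rect[0],S,(235.6,246.3)))
for y in range(146,232,8):
    x=np.nonzero(m[y])[0]
    if len(x): print(y,x[0],x[-1],end='; ')
print()
# dark line across floor z~.016 and back wall, rails
for q in((284,166),(364,167)): print("line",np.round(plane(C,q,.018)[:2],4))
for q in((281,275),(363,275)): print("backwall top z.046",np.round(plane(C,q,.04)[:2],4))
for q in((273,48),(375,47)): print("front",np.round(plane(C,q,.034)[:2],4))
g=(i[:,:,1]>i[:,:,2]*1.5)&(i[:,:,1]>60);g[:190]=0;g[290:]=0;ys,xs=np.nonzero(g);rg=cv2.minAreaRect(np.c_[xs,ys].astype(np.float32));print(rg,[np.round(plane(C,q,.03)[:2],4) for q in cv2.boxPoints(rg)])
print("tcp px",proj(C,o['eef_pos']))
E
```

```text
((273.0, 188.0), (82.0, 18.0), 90.0)
0.128 [array([ 0.4637, -0.1625]), array([ 0.4783, -0.166 ]), array([ 0.4619, -0.2371]), array([ 0.4463, -0.2333])]
0.11 [array([ 0.4628, -0.1647]), array([ 0.4783, -0.1684]), array([ 0.461 , -0.2438]), array([ 0.4443, -0.2398])]
tri cen (array([ 0.46336493, -0.20190242,  0.10960423]), np.float64(0.003523526540324282))
154 264 281; 162 264 281; 170 264 282; 178 265 281; 186 265 282; 194 265 282; 202 266 282; 210 266 282; 218 266 282; 226 266 282; 
line [ 0.4757 -0.2024]
line [ 0.5672 -0.225 ]
backwall top z.046 [ 0.4424 -0.3282]
backwall top z.046 [ 0.5408 -0.3527]
front [ 0.4923 -0.0769]
front [ 0.596  -0.0987]
((322.5, 240.0), (62.0, 51.0), 90.0) [array([ 0.4793, -0.2533]), array([ 0.5381, -0.2674]), array([ 0.5247, -0.3483]), array([ 0.4622, -0.3328])]
tcp px [278.79209028 259.13781077]
```

The handle top measures 73 x 16 mm at z 0.128, with its centre at (0.4626, -0.200) and the tray's yaw about 1.35. This agrees with the text and with the two-view measurement. I descend, with a closing check.

```bash
python3 -c "
from h import *
go([.4626,-.200,.107],8,1.35)"
```

```text
t 3.87 q [-0.522  0.268  1.579 -0.018  1.273 -0.287] p [ 0.4632 -0.2049  0.2561] z [ 0.0104 -0.0255 -0.9996] xyaw 1.3402 F [-0.7 -0.2  0.2] T [ 0.04  0.02 -0.03] gap 0.999 ff 0.0
tool total [  8.   -4.1 148.9] per row [ 1.   -0.51 18.61] turn total -0.0098
```

Request:
send_rows --deltas '[{"dx": 2,"dy": -1,"dz": 20,"turn": -0.01},{"dx": 2,"dy": -1,"dz": 25,"turn": 0},{"dx": 2,"dy": -1,"dz": 25,"turn": 0},{"dx": 2,"dy": -1,"dz": 25,"turn": 0},{"dx": 0,"dy": 0,"dz": 20,"turn": 0},{"dx": 0,"dy": 0,"dz": 15,"turn": 0},{"dx": 0,"dy": 0,"dz": 12,"turn": 0},{"dx": 0,"dy": 0,"dz": 7,"turn": 0},{"dx": 0,"dy": 0,"dz": 0,"turn": 0}]'

```text
time: 4.62
eef_pos: [0.4608, -0.1991, 0.1048]
ee_rot: [0.011, 0.78, 0.626, -0.005]
ft_force: [-0.2, -0.0, -0.5]
finger_gap: 1.003
finger_force: 0.0
```

```bash
python3 -c "
from h import *
st()
a=r.grab_frame('wrist');b=r.grab_frame('side')[130:290,220:434]
a=a[60:360,80:480]
cv2.imwrite('pics/w2.png',np.hstack([a,cv2.resize(b,(400,300))])[:,:,::-1])"
```

```text
t 4.62 q [-0.515  0.456  1.779 -0.022  0.889 -0.282] p [ 0.4608 -0.1991  0.1048] z [ 0.0068 -0.0234 -0.9997] xyaw 1.3523 F [-0.2 -0.  -0.5] T [0.01 0.02 0.02] gap 1.003 ff 0.0
```

View pics/w2.png

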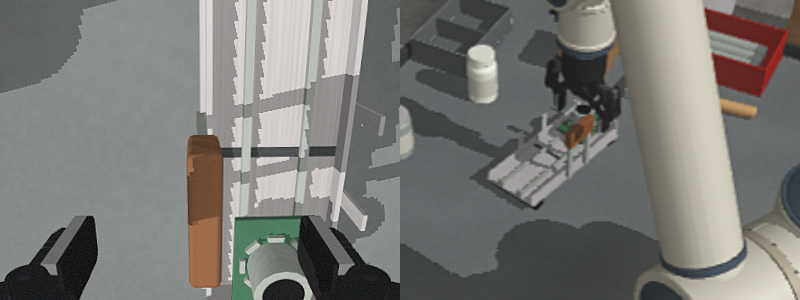

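The wrist crop shows the handle centred at (205,210), between the pads at (90,250) and (310,250), about 2 mm to the right of their middle. I shift 2 mm and close.

Request:
send_rows --deltas '[{"dx": 0,"dy": 2,"dz": 0,"turn": 0},{"dx": 0,"dy": 0,"dz": 0,"turn": 0}]'

```text
time: 4.88
eef_pos: [0.4636, -0.1998, 0.1065]
ee_rot: [0.013, 0.779, 0.626, -0.004]
ft_force: [0.5, -0.8, -0.7]
finger_gap: 0.996
finger_force: 0.0
```

Request:
send_rows --deltas '[{"dx": 0,"dy": 0,"dz": 0,"turn": 0},{"dx": 0,"dy": 0,"dz": 0,"turn": 0},{"dx": 0,"dy": 0,"dz": 0,"turn": 0},{"dx": 0,"dy": 0,"dz": 0,"turn": 0},{"dx": 0,"dy": 0,"dz": 0,"turn": 0},{"dx": 0,"dy": 0,"dz": 0,"turn": 0},{"dx": 0,"dy": 0,"dz": 0,"turn": 0},{"dx": 0,"dy": 0,"dz": 0,"turn": 0},{"dx": 0,"dy": 0,"dz": 0,"turn": 0},{"dx": 0,"dy": 0,"dz": 0,"turn": 0}]' --grip 1 --grip_force 110

```text
time: 5.72
eef_pos: [0.4628, -0.1995, 0.1057]
ee_rot: [0.012, 0.779, 0.627, -0.004]
ft_force: [-0.6, 0.2, 6.4]
finger_gap: -0.0
finger_force: 2.8
```

```bash
python3 -c "
from h import *
st()"
```

```text
t 5.72 q [-0.513  0.457  1.775 -0.022  0.892 -0.284] p [ 0.4628 -0.1995  0.1057] z [ 0.0078 -0.024  -0.9997] xyaw 1.3547 F [-0.6  0.2  6.4] T [-0.01  0.18  0.03] gap -0.000 ff 2.8
```

```bash
python3 -c "
from h import *
a=r.grab_frame('wrist');b=r.grab_frame('side')[150:250,240:373];c=r.grab_frame('scene')[210:310,180:313]
a=cv2.resize(a,(533,400))[:,66:466]
cv2.imwrite('pics/w3.png',np.vstack([a[:300],a[100:]*0])[:300][:,:,::-1]) if 0 else None
b=cv2.resize(b,(400,300));c=cv2.resize(c,(400,300))
a=cv2.resize(r.grab_frame('wrist'),(400,300))
cv2.imwrite('pics/w3.png',np.vstack([np.hstack([b,c]),np.hstack([a,a*0])])[:,:,::-1])"
```

```text
(no output)
```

View pics/w3.png

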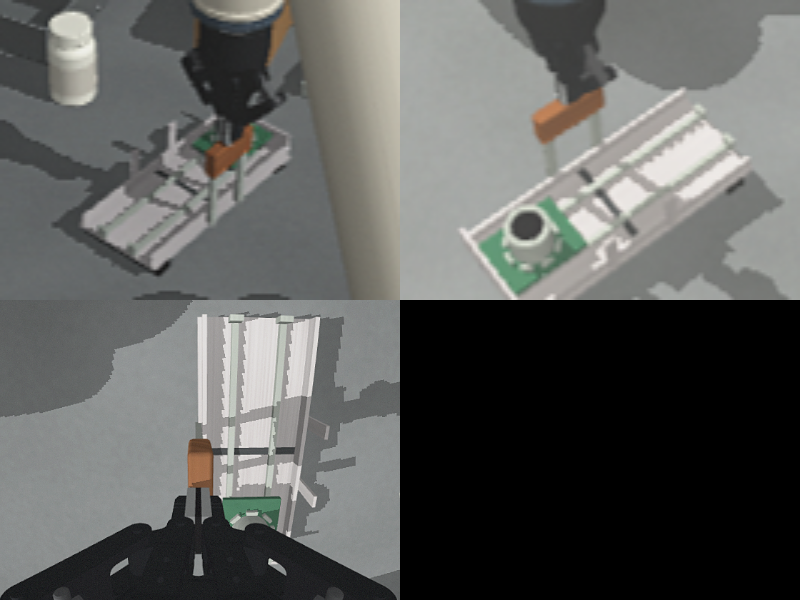

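```bash
python3 -c "
from h import *
st()
a=r.grab_frame('wrist')[185:335,200:400];b=r.grab_frame('side')[175:235,290:350];c=r.grab_frame('scene')[215:275,210:270]
f=lambda i:cv2.resize(i,(400,300),interpolation=cv2.INTER_CUBIC)
g=lambda i:cv2.resize(i,(300,300),interpolation=cv2.INTER_CUBIC)
cv2.imwrite('pics/w4.png',np.vstack([np.hstack([g(b),g(c)]),np.hstack([f(a),np.zeros((300,200,3),np.uint8)])])[:,:,::-1])"
```

```text
t 5.92 q [-0.513  0.457  1.775 -0.022  0.892 -0.284] p [ 0.4627 -0.1995  0.1057] z [ 0.0078 -0.024  -0.9997] xyaw 1.3547 F [-1.5 -0.   6. ] T [-0.01  0.14 -0.03] gap -0.001 ff 2.8
```

View pics/w4.png

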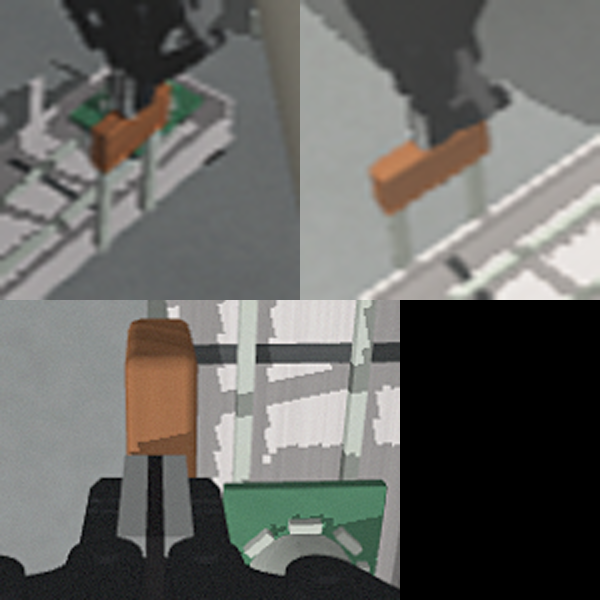

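The fingers closed on top of the handle. The tips therefore stand about 22 mm behind the reported TCP, not 11 mm ahead, and the wrist view of the tip edge confirms it. I'll raise, open, and go about 33 mm lower than before.

Request:
send_rows --deltas '[{"dx": 0,"dy": 0,"dz": -8,"turn": 0},{"dx": 0,"dy": 0,"dz": -12,"turn": 0},{"dx": 0,"dy": 0,"dz": 0,"turn": 0}]'

```text
time: 6.32
eef_pos: [0.4633, -0.1992, 0.1274]
ee_rot: [0.013, 0.779, 0.627, -0.004]
ft_force: [1.0, -1.0, -0.3]
finger_gap: 0.0
finger_force: 0.0
```

Request:
send_rows --deltas '[{"dx": 0,"dy": 0,"dz": 0,"turn": 0},{"dx": 0,"dy": 0,"dz": 0,"turn": 0},{"dx": 0,"dy": 0,"dz": 0,"turn": 0},{"dx": 0,"dy": 0,"dz": 0,"turn": 0},{"dx": 0,"dy": 0,"dz": 0,"turn": 0},{"dx": 0,"dy": 0,"dz": 0,"turn": 0},{"dx": 0,"dy": 0,"dz": 0,"turn": 0},{"dx": 0,"dy": 1,"dz": 0,"turn": 0}]' --grip -1

```text
time: 6.98
eef_pos: [0.4634, -0.1991, 0.1255]
ee_rot: [0.012, 0.779, 0.627, -0.005]
ft_force: [-0.8, -0.4, 0.1]
finger_gap: 1.0
finger_force: 0.0
```

```bash
python3 - <<'E'
from h import *
o,m=st();C=cam("wrist",o);a=r.grab_frame('wrist');cv2.imwrite('pics/w5.png',a[:,:,::-1])
i=a.astype(int);mk=((i[:,:,0]>i[:,:,2]*1.6)&(i[:,:,0]>70));mk[:,:240]=0;mk[:,330:]=0;mk[:120]=0;mk[330:]=0
ys,xs=np.nonzero(mk);print(ys.min(),ys.max());
for y in range(ys.min(),ys.max(),12):
    x=np.nonzero(mk[y])[0];print(y,x[0],x[-1],np.round(plane(C,((x[0]+x[-1])/2,y),.128)[:2],4) if len(x) else '')
E
```

```text
t 6.98 q [-0.512  0.427  1.753 -0.021  0.944 -0.284] p [ 0.4634 -0.1991  0.1255] z [ 0.0074 -0.0237 -0.9997] xyaw 1.3546 F [-0.8 -0.4  0.1] T [-0.01  0.01  0.  ] gap 1.000 ff 0.0
187 322
187 268 288 [ 0.4713 -0.1608]
199 264 292 [ 0.4701 -0.1666]
211 263 294 [ 0.469  -0.1726]
223 264 294 [ 0.4679 -0.1787]
235 264 293 [ 0.4663 -0.1849]
247 264 293 [ 0.4649 -0.1913]
259 264 293 [ 0.4635 -0.1978]
271 265 293 [ 0.4623 -0.2046]
283 265 293 [ 0.4608 -0.2115]
295 265 293 [ 0.4592 -0.2185]
307 265 293 [ 0.4576 -0.2258]
319 266 292 [ 0.456  -0.2334]
```

Request:
send_rows --deltas '[{"dx": 0,"dy": 0,"dz": 8,"turn": -0.008},{"dx": 0,"dy": 0,"dz": 14,"turn": 0},{"dx": 0,"dy": 0,"dz": 14,"turn": 0},{"dx": 0,"dy": 0,"dz": 10,"turn": 0},{"dx": 0,"dy": 0,"dz": 6,"turn": 0},{"dx": 0,"dy": 0,"dz": 0,"turn": 0}]'

```text
time: 7.53
eef_pos: [0.4632, -0.2, 0.0722]
ee_rot: [0.011, 0.777, 0.63, -0.005]
ft_force: [0.7, 0.0, 0.0]
finger_gap: 1.002
finger_force: 0.0
```

Request:
send_rows --deltas '[{"dx": 0,"dy": 0,"dz": 0,"turn": 0},{"dx": 0,"dy": 0,"dz": 0,"turn": 0},{"dx": 0,"dy": 0,"dz": 0,"turn": 0},{"dx": 0,"dy": 0,"dz": 0,"turn": 0},{"dx": 0,"dy": 0,"dz": 0,"turn": 0},{"dx": 0,"dy": 0,"dz": 0,"turn": 0},{"dx": 0,"dy": 0,"dz": 0,"turn": 0},{"dx": 0,"dy": 0,"dz": 0,"turn": 0},{"dx": 0,"dy": 0,"dz": 0,"turn": 0}]' --grip 1 --grip_force 110

```text
time: 8.28
eef_pos: [0.4641, -0.2004, 0.0742]
ee_rot: [0.012, 0.777, 0.63, -0.004]
ft_force: [-1.0, 1.1, 9.8]
finger_gap: 0.172
finger_force: 108.2
```

```bash
python3 -c "
from h import *
st()
a=r.grab_frame('wrist')[165:335,140:400]
b=r.grab_frame('side')[175:235,290:350]
cv2.imwrite('pics/w6.png',np.hstack([cv2.resize(a,(459,300)),cv2.resize(b,(300,300))])[:,:,::-1])"
```

```text
t 8.28 q [-0.514  0.509  1.8   -0.023  0.814 -0.29 ] p [ 0.4641 -0.2004  0.0742] z [ 0.0082 -0.0242 -0.9997] xyaw 1.3627 F [-1.   1.1  9.8] T [0.24 0.64 0.  ] gap 0.172 ff 108.2
```

View pics/w6.png

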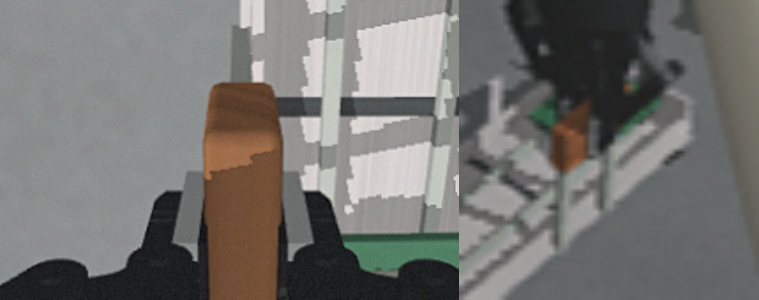

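The picture shows the handle pinched between both pads at (185,200) and (300,205), with a gap of 0.172 and 108 N. Now I lift gently.

Request:
send_rows --deltas '[{"dx": 0,"dy": 0,"dz": -1,"turn": 0},{"dx": 0,"dy": 0,"dz": -2,"turn": 0},{"dx": 0,"dy": 0,"dz": -4,"turn": 0},{"dx": 0,"dy": 0,"dz": -6,"turn": 0},{"dx": 0,"dy": 0,"dz": -9,"turn": 0},{"dx": 0,"dy": 0,"dz": -12,"turn": 0},{"dx": 0,"dy": 0,"dz": -14,"turn": 0},{"dx": 0,"dy": 0,"dz": -16,"turn": 0},{"dx": 0,"dy": 0,"dz": -16,"turn": 0},{"dx": 0,"dy": 0,"dz": -16,"turn": 0},{"dx": 0,"dy": 0,"dz": -14,"turn": 0},{"dx": 0,"dy": 0,"dz": -12,"turn": 0},{"dx": 0,"dy": 0,"dz": -9,"turn": 0},{"dx": 0,"dy": 0,"dz": -6,"turn": 0},{"dx": 0,"dy": 0,"dz": -4,"turn": 0},{"dx": 0,"dy": 0,"dz": -2,"turn": 0},{"dx": 0,"dy": 0,"dz": -1,"turn": 0}]'

```text
time: 9.8
eef_pos: [0.4626, -0.1968, 0.2175]
ee_rot: [0.011, 0.777, 0.63, -0.005]
ft_force: [0.4, 0.4, -8.6]
finger_gap: 0.168
finger_force: 107.6
```

```bash
cat >> h.py <<'E'
def frames(tag,names=("wrist","scene","side")):
    for n in names: cv2.imwrite(f'pics/{tag}_{n}.png',r.grab_frame(n)[:,:,::-1])
def green(img,box):
    y0,y1,x0,x1=box;i=img.astype(int)[y0:y1,x0:x1]
    g=((i[:,:,1]>i[:,:,2]*1.4)&(i[:,:,1]>45)&(i[:,:,1]>i[:,:,0]*1.4)).astype(np.uint8)
    ys,xs=np.nonzero(g)
    if len(ys)<20: return None
    return len(ys),xs.min()+x0,xs.max()+x0,ys.min()+y0,ys.max()+y0,round(xs.mean()+x0,2),round(ys.mean()+y0,2)
E
python3 -c "
from h import *
st();frames('l1')
for n in('wrist','scene','side'):print(n,green(cv2.imread(f'pics/l1_{n}.png'),(0,420,0,560) if n=='wrist' else ((180,330,170,330) if n=='scene' else (120,260,240,360))))
print('before',green(cv2.imread('pics/w1.png'),(0,420,0,560)),green(cv2.imread('pics/w5.png'),(0,420,0,560)))"
```

```text
t 9.80 q [-0.509  0.305  1.642 -0.019  1.177 -0.294] p [ 0.4626 -0.1968  0.2175] z [ 0.0072 -0.0236 -0.9997] xyaw 1.3626 F [ 0.4  0.4 -8.6] T [ 0.4   0.48 -0.01] gap 0.168 ff 107.6
wrist None
scene None
side None
before (24, np.int64(297), np.int64(347), np.int64(209), np.int64(251), np.float64(327.21), np.float64(219.71)) None
```

```bash
cat >> h.py <<'E'
def gmask(img):
    i=img.astype(int);return ((i[:,:,1]>i[:,:,2]*1.35)&(i[:,:,1]>i[:,:,0]*1.1)&(i[:,:,1]>40)).astype(np.uint8)
def comp(img,box):
    y0,y1,x0,x1=box;g=gmask(img[y0:y1,x0:x1]);n,l,s,c=cv2.connectedComponentsWithStats(g)
    return [(s[j].tolist(),np.round(c[j]+[x0,y0],1).tolist()) for j in range(1,n) if s[j][4]>30]
E
python3 -c "
from h import *
B=dict(wrist=(0,420,0,560),scene=(150,330,170,350),side=(100,260,240,370))
for n in B: print(n,comp(cv2.imread(f'pics/l1_{n}.png'),B[n]))
im=cv2.imread('pics/l1_wrist.png')
cv2.imwrite('pics/v9.png',np.hstack([im,cv2.resize(cv2.imread('pics/l1_side.png')[110:270,230:350],(240,320))[0:420] if 0 else np.vstack([cv2.resize(cv2.imread('pics/l1_side.png')[110:250,230:350],(240,280)),np.zeros((140,240,3),np.uint8)])]))"
```

```text
wrist [([333, 297, 72, 22, 1233], [369.7, 305.7])]
scene [([30, 97, 39, 33, 291], [219.7, 265.0])]
side [([84, 62, 9, 9, 31], [328.3, 165.8])]
```

View pics/v9.png

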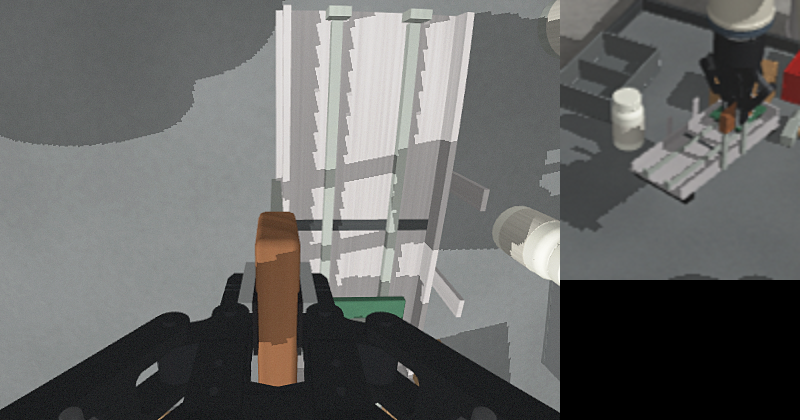

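The view shows the tray in the air with the carriage still at the back wall; its green front edge is at row 297 and the dark line is at row 223. I'll fit the tray's attitude in the tool frame to get a map from row to carriage travel.

```bash
cat >> h.py <<'E'
def tcam():
    c=r.camera_info("wrist");f=210/np.tan(np.radians(c["vertical_fov"])/2);return f,c["cx"],c["cy"],c["k1"],np.array(c["tool_from_camera"])
def trayp(P,x,y,z): # tray mm -> tool m ; P=[pitch,hz,x0,y0,yaw]
    p,hz,x0,y0,w=P;v=np.array([x,56-y,110-z])/1000
    rr=R.from_euler('zyx',[w,p,0]).as_matrix()
    return rr@v+[x0,y0,hz]
E
python3 - <<'E'
from h import *
from scipy.optimize import least_squares
C=tcam();im=cv2.imread('pics/l1_wrist.png')
g=cv2.cvtColor(im,cv2.COLOR_BGR2GRAY)
for x in(312,360,410): print(x,[int(v) for v in g[210:238,x]])
for x in(325,350,415): print('top',x,[int(v) for v in g[2:24,x]])
for x in(350,380,400): print('grn',x,[int(v) for v in g[288:304,x]])
print('row100',[int(v) for v in g[100,278:300]],[int(v) for v in g[100,320:350]],[int(v) for v in g[100,440:470]])
E
```

```text
312 [216, 220, 215, 187, 177, 178, 177, 165, 146, 114, 48, 54, 66, 75, 74, 77, 83, 85, 80, 72, 124, 235, 217, 174, 178, 182, 173, 144]
360 [208, 209, 209, 211, 212, 210, 210, 212, 216, 170, 67, 82, 85, 89, 87, 84, 86, 81, 79, 81, 154, 226, 217, 216, 199, 143, 145, 148]
410 [152, 150, 149, 142, 145, 148, 146, 148, 144, 92, 54, 57, 56, 67, 59, 64, 54, 63, 54, 65, 121, 154, 146, 147, 148, 145, 142, 143]
top 325 [143, 142, 144, 141, 145, 144, 144, 141, 157, 206, 211, 211, 207, 206, 193, 195, 200, 178, 218, 221, 219, 219]
top 350 [149, 146, 141, 148, 193, 206, 204, 198, 198, 200, 204, 200, 203, 210, 118, 143, 162, 157, 159, 157, 158, 159]
top 415 [140, 144, 144, 139, 142, 138, 159, 203, 196, 198, 198, 197, 195, 196, 198, 203, 168, 85, 102, 106, 81, 174]
grn 350 [151, 144, 149, 148, 150, 153, 153, 154, 164, 69, 59, 67, 65, 91, 109, 115]
grn 380 [102, 104, 103, 113, 123, 124, 127, 132, 102, 61, 66, 63, 81, 109, 114, 115]
grn 400 [147, 149, 146, 146, 144, 144, 147, 138, 94, 57, 64, 64, 90, 111, 109, 115]
row100 [218, 218, 221, 221, 212, 206, 223, 221, 220, 218, 220, 223, 194, 147, 153, 156, 158, 153, 154, 158, 155, 155] [219, 220, 222, 220, 217, 215, 220, 210, 150, 191, 197, 194, 194, 193, 198, 195, 196, 195, 194, 184, 151, 158, 152, 155, 151, 150, 151, 174, 222, 220] [218, 215, 213, 212, 218, 212, 177, 179, 179, 179, 185, 182, 181, 183, 176, 170, 174, 217, 218, 212, 214, 215, 231, 142, 88, 101, 96, 98, 100, 100]
```

```bash
python3 - <<'E'
from h import *
from scipy.optimize import least_squares
C=tcam()
ob=[(0,0,16.3,224.8),(130,10,16.3,10.5),(-45,0,40,300.5)]
f=lambda q:[proj(C,trayp([q[0],q[1],q[2],0,0],x,y,z))[1]-v for x,y,z,v in ob]
s=least_squares(f,[0.06,-.035,0]);print(s.x,s.fun)
P=[*s.x,0,0];np.save('P.npy',P)
for t in range(0,171,17): print(t,np.round(proj(C,trayp(P,-45+t,0,40)),1),end=' ')
o,m=st();q=trayp(P,0,0,16)
print('\nmark world',m@q+o['eef_pos'], 'handle',m@trayp(P,0,56,110)+o['eef_pos'])
e=R.from_euler('zyx',[0,P[0],0]).as_matrix()[:,0];print('tray x world',m@e)
E
```

```text
[ 0.09947169 -0.03617645 -0.00970504] [ 0.00000000e+00 -2.84217094e-14  0.00000000e+00]
0 [362.  300.5] 17 [364.7 279. ] 34 [367.4 256.2] 51 [370.2 231.8] 68 [373.2 205.8] 85 [376.2 178.2] 102 [379.2 148.9] 119 [382.3 117.8] 136 [385.4  85. ] 153 [388.5  50.5] 170 [391.4  14.5] t 9.95 q [-0.509  0.306  1.642 -0.019  1.177 -0.294] p [ 0.4626 -0.1968  0.2172] z [ 0.0069 -0.0234 -0.9997] xyaw 1.3626 F [ 0.2 -0.7 -9.2] T [0.36 0.38 0.  ] gap 0.168 ff 107.6

mark world [ 0.51770049 -0.21008561  0.1604673 ] handle [ 0.4603347  -0.20546546  0.25352545]
tray x world [0.20490043 0.97568027 0.07787057]
```

The tray reads about 0.04–0.08 rad nose up, so the carriage is safe at the back. I carry it gently, high over the bench, to the reach limit at an azimuth of about -45° to lean it.

Request:
send_rows --deltas '[{"dx": -1,"dy": 0.5,"dz": -1,"turn": 0},{"dx": -2,"dy": 1.5,"dz": -2,"turn": 0},{"dx": -4,"dy": 2.5,"dz": -3,"turn": 0},{"dx": -5,"dy": 3.5,"dz": -4,"turn": 0},{"dx": -7,"dy": 4.5,"dz": -4,"turn": 0},{"dx": -8,"dy": 5.5,"dz": -4,"turn": 0},{"dx": -10,"dy": 6.5,"dz": -4,"turn": 0},{"dx": -11,"dy": 7.5,"dz": -4,"turn": 0},{"dx": -13,"dy": 8.5,"dz": -4,"turn": 0},{"dx": -14,"dy": 9.5,"dz": -4,"turn": 0},{"dx": -16,"dy": 10.5,"dz": -4,"turn": 0},{"dx": -17,"dy": 11.5,"dz": -4,"turn": 0},{"dx": -19,"dy": 12.5,"dz": -4,"turn": 0},{"dx": -20,"dy": 13.5,"dz": -4,"turn": 0},{"dx": -21,"dy": 14.5,"dz": -3,"turn": 0},{"dx": -22,"dy": 15,"dz": -3,"turn": 0},{"dx": -22,"dy": 15,"dz": -2,"turn": 0},{"dx": -22,"dy": 15,"dz": -1,"turn": 0},{"dx": -22,"dy": 14.5,"dz": 0,"turn": 0},{"dx": -21,"dy": 14,"dz": 0,"turn": 0}]'

```text
time: 11.62
eef_pos: [0.5872, -0.5072, 0.2848]
ee_rot: [0.012, 0.777, 0.63, -0.005]
ft_force: [0.8, -0.4, -8.7]
finger_gap: 0.171
finger_force: 107.7
```

Request:
send_rows --deltas '[{"dx": -20,"dy": 13,"dz": 0,"turn": 0},{"dx": -18,"dy": 12,"dz": 0,"turn": 0},{"dx": -16,"dy": 11,"dz": 0,"turn": 0},{"dx": -14,"dy": 9.5,"dz": 0,"turn": 0},{"dx": -12,"dy": 8,"dz": 0,"turn": 0},{"dx": -10,"dy": 6.5,"dz": 0,"turn": 0},{"dx": -8,"dy": 5,"dz": 0,"turn": 0},{"dx": -6,"dy": 4,"dz": 0,"turn": 0},{"dx": -4,"dy": 3,"dz": 0,"turn": 0},{"dx": -2,"dy": 2,"dz": 0,"turn": 0},{"dx": -1,"dy": 1,"dz": 0,"turn": 0},{"dx": 0,"dy": 0,"dz": 0,"turn": 0}]'

```text
time: 12.62
eef_pos: [0.6369, -0.6289, 0.2871]
ee_rot: [0.011, 0.777, 0.63, -0.005]
ft_force: [-0.1, 0.1, -8.0]
finger_gap: 0.173
finger_force: 107.5
```

```bash
cat >> h.py <<'E'
from scipy.optimize import brentq
def carr(show=True):
    im=cv2.cvtColor(r.grab_frame('wrist'),cv2.COLOR_RGB2BGR);C=tcam();P=np.load('P.npy')
    g=gmask(im);g[:,:320]=0;g[:,425:]=0;n,l,s,c=cv2.connectedComponentsWithStats(g)
    j=1+np.argmax(s[1:,4]);top=[];gr=cv2.cvtColor(im,cv2.COLOR_BGR2GRAY).astype(float)
    x0,y0,w,h,a=s[j]
    for x in range(x0+6,x0+w-6):
        ys=np.nonzero(l[:,x]==j)[0]
        if len(ys): top.append(ys[0])
    v=np.median(top)+3.5
    t=brentq(lambda t:proj(C,trayp(P,-45+t,0,40))[1]-v,-40,200)
    return t,v,(x0,y0,w,h,a)
E
python3 -c "
from h import *
st();print(carr())"
```

```text
t 12.62 q [-0.842  0.95   0.221 -0.011  1.949 -0.638] p [ 0.6369 -0.6289  0.2871] z [ 0.007  -0.0231 -0.9997] xyaw 1.3624 F [-0.1  0.1 -8. ] T [0.36 0.34 0.03] gap 0.173 ff 107.5
(-0.0008407311572436947, np.float64(300.5), (np.int32(333), np.int32(297), np.int32(72), np.int32(22), np.int32(1226)))
```

Request:
send_rows --deltas '[{"dx": -3,"dy": 4,"dz": 0,"turn": 0},{"dx": -5,"dy": 8,"dz": 0,"turn": 0},{"dx": -8,"dy": 12,"dz": 0,"turn": 0},{"dx": -8,"dy": 12,"dz": 0,"turn": 0},{"dx": -8,"dy": 12,"dz": 0,"turn": 0},{"dx": -8,"dy": 12,"dz": 0,"turn": 0},{"dx": 0,"dy": 0,"dz": 0,"turn": 0}]'

```text
time: 13.25
eef_pos: [0.6536, -0.6468, 0.2684]
ee_rot: [0.034, 0.776, 0.63, -0.002]
ft_force: [-0.9, 0.4, -9.1]
finger_gap: 0.168
finger_force: 107.7
```

```bash
python3 -c "
from h import *
st();print(carr())"
```

```text
t 13.25 q [-0.842  0.972  0.221 -0.008  1.881 -0.637] p [ 0.6536 -0.6468  0.2684] z [ 0.0393 -0.055  -0.9977] xyaw 1.3619 F [-0.9  0.4 -9.1] T [0.57 0.53 0.  ] gap 0.168 ff 107.7
(-0.08310149727542919, np.float64(300.5), (np.int32(333), np.int32(297), np.int32(72), np.int32(22), np.int32(1221)))
```

The lean gain is 0.032 in each axis and joint 3 sits safely at its limit. I continue in small steps, watching the carriage.

Request:
send_rows --deltas '[{"dx": -8,"dy": 12,"dz": 0,"turn": 0},{"dx": -8,"dy": 12,"dz": 0,"turn": 0},{"dx": -8,"dy": 12,"dz": 0,"turn": 0},{"dx": 0,"dy": 0,"dz": 0,"turn": 0}]'

```text
time: 13.63
eef_pos: [0.6628, -0.657, 0.2598]
ee_rot: [0.048, 0.776, 0.629, -0.001]
ft_force: [-0.5, 0.1, -10.2]
finger_gap: 0.171
finger_force: 107.7
```

```bash
python3 -c "
from h import *
st();print(carr()[:2]);print(carr()[:2])"
```

```text
t 13.63 q [-0.843  0.982  0.221 -0.006  1.843 -0.637] p [ 0.6628 -0.657   0.2598] z [ 0.0591 -0.0746 -0.9955] xyaw 1.3609 F [ -0.5   0.1 -10.2] T [0.52 0.6  0.02] gap 0.171 ff 107.7
(2.3111975510739504, np.float64(297.5))
(0.6831196339241903, np.float64(299.5))
```

```bash
python3 -c "
from h import *
for k in range(4): print(round(float(r.get_obs()['time']),3),[round(float(x),2) for x in carr()[:2]])"
```

```text
13.733 [-0.14, 300.5]
13.783 [-0.14, 300.5]
13.833 [0.68, 299.5]
13.883 [0.68, 299.5]
```

Request:
send_rows --deltas '[{"dx": 0,"dy": -3,"dz": 0,"turn": 0},{"dx": 0,"dy": -8,"dz": 0,"turn": 0},{"dx": 0,"dy": -12,"dz": 0,"turn": 0},{"dx": 0,"dy": -14,"dz": 0,"turn": 0},{"dx": 0,"dy": -14,"dz": 0,"turn": 0},{"dx": 0,"dy": -12,"dz": 0,"turn": 0},{"dx": 0,"dy": -8,"dz": 0,"turn": 0},{"dx": 0,"dy": -3,"dz": 0,"turn": 0},{"dx": -8,"dy": 0,"dz": 0,"turn": 0},{"dx": -12,"dy": 0,"dz": 0,"turn": 0},{"dx": -8,"dy": 0,"dz": 0,"turn": 0},{"dx": 0,"dy": 0,"dz": 0,"turn": 0}]'

```text
time: 14.93
eef_pos: [0.5839, -0.6711, 0.2568]
ee_rot: [0.048, 0.776, 0.629, -0.001]
ft_force: [0.0, 0.6, -9.4]
finger_gap: 0.17
finger_force: 108.1
```

```bash
python3 -c "
from h import *
o,m=st()
for k in range(12): print(round(float(r.get_obs()['time']),3),[round(float(x),2) for x in carr()[:2]])
st()"
```

```text
t 14.93 q [-9.220e-01  8.610e-01  4.940e-01  1.000e-03  1.691e+00 -7.130e-01] p [ 0.5839 -0.6711  0.2568] z [ 0.059  -0.0755 -0.9954] xyaw 1.3596 F [ 0.   0.6 -9.4] T [ 0.51  0.53 -0.08] gap 0.170 ff 108.1
14.933 [28.55, 263.5]
14.983 [26.34, 266.5]
15.033 [24.85, 268.5]
15.083 [24.1, 269.5]
15.133 [22.61, 271.5]
15.183 [21.85, 272.5]
15.233 [21.1, 273.5]
15.283 [20.34, 274.5]
15.333 [18.82, 276.5]
15.383 [18.06, 277.5]
15.433 [17.29, 278.5]
15.483 [15.75, 280.5]
t 15.53 q [-0.92   0.858  0.498  0.002  1.69  -0.713] p [ 0.5846 -0.6689  0.2574] z [ 0.0593 -0.0748 -0.9954] xyaw 1.3611 F [-0.6 -0.3 -8.7] T [ 0.46  0.55 -0.04] gap 0.170 ff 108.1
```

The carriage drifts at about -0.02 m/s², so the tray is within 0.003 rad of balance and a small yaw trim can finish it. The clock stands still between calls, so I'll refine the gauge's pose offline from the first pictures.

```bash
python3 - <<'E'
from h import *
S=cam("scene");D=cam("side")
def seg(fn,seed,tol):
    im=cv2.medianBlur(cv2.imread(fn),3);m=np.zeros((422,562),np.uint8)
    cv2.floodFill(im,m,seed,0,(tol,)*3,(tol,)*3,cv2.FLOODFILL_FIXED_RANGE|cv2.FLOODFILL_MASK_ONLY|(255<<8));m=m[1:-1,1:-1]
    m=cv2.morphologyEx(m,cv2.MORPH_CLOSE,np.ones((3,3),np.uint8))
    c=max(cv2.findContours(m,0,2)[0],key=cv2.contourArea);h=cv2.convexHull(c)
    a=cv2.approxPolyDP(h,2.5,True)[:,0];return cv2.contourArea(c),a
for nm,fn,C,seed in(("scene",'pics/scene0.png',S,(368,250)),("side",'pics/side0.png',D,(205,252)),("headtopS",'pics/scene0.png',S,(392,208)),("headtopD",'pics/side0.png',D,(183,214)),("headfrontD",'pics/side0.png',D,(193,226))):
    im=cv2.imread(fn);print(nm,im[seed[1],seed[0]])
    z=.191 if 'head' in nm else .012
    for tol in(8,14):
        A,a=seg(fn,seed,tol);print(tol,A,[(p.tolist(),np.round(plane(C,p,z)[:2],3).tolist()) for p in a])
E
```

```text
scene [102 103  99]
8 561.0 [([384, 223], [0.713, 0.206]), ([390, 256], [0.79, 0.112]), ([378, 264], [0.778, 0.065]), ([357, 248], [0.7, 0.072])]
14 1110.5 [([407, 214], [0.75, 0.284]), ([402, 243], [0.794, 0.176]), ([380, 267], [0.788, 0.06]), ([356, 250], [0.701, 0.064]), ([374, 209], [0.659, 0.233])]
side [58 55 53]
8 637.5 [([196, 239], [0.776, 0.065]), ([215, 250], [0.691, 0.076]), ([192, 273], [0.701, 0.191]), ([172, 260], [0.79, 0.177])]
14 724.0 [([215, 248], [0.696, 0.068]), ([193, 273], [0.698, 0.189]), ([171, 262], [0.787, 0.186]), ([175, 245], [0.822, 0.12]), ([197, 239], [0.773, 0.063])]
headtopS [160 162 159]
8 24438.0 [([281, 52], [0.045, 0.503]), ([419, 118], [0.62, 0.504]), ([429, 136], [0.685, 0.448]), ([430, 292], [0.944, -0.036]), ([405, 328], [0.943, -0.152]), ([223, 158], [0.264, -0.033]), ([228, 88], [0.044, 0.219])]
14 24701.5 [([280, 52], [0.042, 0.501]), ([419, 118], [0.62, 0.504]), ([429, 133], [0.679, 0.461]), ([431, 291], [0.944, -0.032]), ([404, 329], [0.943, -0.156]), ([223, 159], [0.267, -0.036]), ([227, 88], [0.042, 0.217])]
headtopD [103 102  96]
8 34070.0 [([43, 340], [0.783, 0.628]), ([179, 206], [0.784, 0.102]), ([484, 332], [-0.127, 0.116]), ([463, 419], [-0.132, 0.348]), ([116, 419], [0.501, 0.689])]
14 34743.0 [([42, 340], [0.785, 0.629]), ([179, 206], [0.784, 0.102]), ([485, 333], [-0.13, 0.117]), ([463, 419], [-0.132, 0.348]), ([116, 419], [0.501, 0.689])]
headfrontD [107 107 102]
8 27851.0 [([43, 340], [0.783, 0.628]), ([181, 206], [0.778, 0.099]), ([481, 342], [-0.127, 0.147]), ([463, 419], [-0.132, 0.348]), ([248, 419], [0.259, 0.56]), ([120, 376], [0.56, 0.613])]
14 34804.0 [([42, 340], [0.785, 0.629]), ([179, 206], [0.784, 0.102]), ([485, 333], [-0.13, 0.117]), ([463, 419], [-0.132, 0.348]), ([116, 419], [0.501, 0.689])]
```

Request:
send_rows --deltas '[{"dx": 0,"dy": 0,"dz": 0,"turn": 0.01},{"dx": 0,"dy": 0,"dz": 0,"turn": 0.025},{"dx": 0,"dy": 0,"dz": 0,"turn": 0.04},{"dx": 0,"dy": 0,"dz": 0,"turn": 0.05},{"dx": 0,"dy": 0,"dz": 0,"turn": 0.055},{"dx": 0,"dy": 0,"dz": 0,"turn": 0.055},{"dx": 0,"dy": 0,"dz": 0,"turn": 0.055},{"dx": 0,"dy": 0,"dz": 0,"turn": 0.05},{"dx": 0,"dy": 0,"dz": 0,"turn": 0.04},{"dx": 0,"dy": 0,"dz": 0,"turn": 0.02},{"dx": 0,"dy": 0,"dz": 0,"turn": 0.01}]'

```text
time: 16.45
eef_pos: [0.5846, -0.669, 0.2573]
ee_rot: [0.047, 0.888, 0.458, 0.009]
ft_force: [0.3, 0.1, -9.4]
finger_gap: 0.165
finger_force: 108.2
```

```bash
python3 -c "
from h import *
go([.493,.223,.245],1);print(carr()[:2]);print(carr()[:2])
S=cam('scene');D=cam('side')
for n,a,b in(('blue',(436,172),(132,270)),('or',(343,112),(238,340)),('yel',(281,107),(322,335)),('grey',(389,216),(190,226))): print(n,tri(S,a,D,b))"
```

```text
t 16.45 q [-0.921  0.858  0.498  0.002  1.69  -0.302] p [ 0.5846 -0.669   0.2573] z [ 0.0593 -0.0748 -0.9954] xyaw 0.9510 F [ 0.3  0.1 -9.4] T [ 0.68  0.35 -0.01] gap 0.165 ff 108.2
tool total [ 673.  -589.6  -59.9] per row [ 673.   -589.65  -59.85] turn total None
(-0.46853916453992533, np.float64(300.5))
(-0.467478572596887, np.float64(300.5))
blue (array([0.76537716, 0.35113915, 0.16249837]), np.float64(0.005685111598556483))
or (array([0.39305642, 0.40032589, 0.16024148]), np.float64(0.011617331311307379))
yel (array([0.21705018, 0.28915584, 0.15828894]), np.float64(0.007397767224291471))
grey (array([0.73846588, 0.12721763, 0.14864531]), np.float64(0.011272889563591824))
```

Turned for transport, the carriage sits firmly at the back. The path clears the orange head at (0.39, 0.40) and the blue one at (0.77, 0.35). Now I carry it.

Request:
send_rows --deltas '[{"dx": 1.5,"dy": -1.3,"dz": -0.1,"turn": 0},{"dx": 3.8,"dy": -3.3,"dz": -0.3,"turn": 0},{"dx": 6.8,"dy": -5.9,"dz": -0.6,"turn": 0},{"dx": 9.8,"dy": -8.5,"dz": -0.9,"turn": 0},{"dx": 13.5,"dy": -11.8,"dz": -1.2,"turn": 0},{"dx": 16.5,"dy": -14.5,"dz": -1.5,"turn": 0},{"dx": 18.8,"dy": -16.4,"dz": -1.7,"turn": 0},{"dx": 20.2,"dy": -17.7,"dz": -1.8,"turn": 0},{"dx": 20.2,"dy": -17.7,"dz": -1.8,"turn": 0},{"dx": 20.2,"dy": -17.7,"dz": -1.8,"turn": 0},{"dx": 20.2,"dy": -17.7,"dz": -1.8,"turn": 0},{"dx": 20.2,"dy": -17.7,"dz": -1.8,"turn": 0},{"dx": 20.2,"dy": -17.7,"dz": -1.8,"turn": 0},{"dx": 20.2,"dy": -17.7,"dz": -1.8,"turn": 0},{"dx": 20.2,"dy": -17.7,"dz": -1.8,"turn": 0},{"dx": 20.2,"dy": -17.7,"dz": -1.8,"turn": 0},{"dx": 20.2,"dy": -17.7,"dz": -1.8,"turn": 0},{"dx": 20.2,"dy": -17.7,"dz": -1.8,"turn": 0},{"dx": 20.2,"dy": -17.7,"dz": -1.8,"turn": 0},{"dx": 20.2,"dy": -17.7,"dz": -1.8,"turn": 0}]'

```text
time: 18.22
eef_pos: [0.5385, -0.2258, 0.2518]
ee_rot: [0.047, 0.887, 0.458, 0.01]
ft_force: [0.6, 0.4, -8.8]
finger_gap: 0.169
finger_force: 108.2
```

Request:
send_rows --deltas '[{"dx": 20.2,"dy": -17.7,"dz": -1.8,"turn": 0},{"dx": 20.2,"dy": -17.7,"dz": -1.8,"turn": 0},{"dx": 20.2,"dy": -17.7,"dz": -1.8,"turn": 0},{"dx": 20.2,"dy": -17.7,"dz": -1.8,"turn": 0},{"dx": 20.2,"dy": -17.7,"dz": -1.8,"turn": 0},{"dx": 20.2,"dy": -17.7,"dz": -1.8,"turn": 0},{"dx": 20.2,"dy": -17.7,"dz": -1.8,"turn": 0},{"dx": 19.1,"dy": -16.8,"dz": -1.7,"turn": 0},{"dx": 18,"dy": -15.8,"dz": -1.6,"turn": 0},{"dx": 16.9,"dy": -14.8,"dz": -1.5,"turn": 0},{"dx": 15.8,"dy": -13.8,"dz": -1.4,"turn": 0},{"dx": 14.6,"dy": -12.8,"dz": -1.3,"turn": 0},{"dx": 13.5,"dy": -11.8,"dz": -1.2,"turn": 0},{"dx": 12.4,"dy": -10.8,"dz": -1.1,"turn": 0},{"dx": 11.2,"dy": -9.8,"dz": -1,"turn": 0},{"dx": 10.1,"dy": -8.9,"dz": -0.9,"turn": 0},{"dx": 9,"dy": -7.9,"dz": -0.8,"turn": 0},{"dx": 7.9,"dy": -6.9,"dz": -0.7,"turn": 0},{"dx": 6.7,"dy": -5.9,"dz": -0.6,"turn": 0},{"dx": 5.6,"dy": -4.9,"dz": -0.5,"turn": 0}]'

```text
time: 19.88
eef_pos: [0.4973, 0.1739, 0.2458]
ee_rot: [0.047, 0.887, 0.458, 0.009]
ft_force: [-1.1, -0.0, -9.0]
finger_gap: 0.171
finger_force: 108.3
```

Request:
send_rows --deltas '[{"dx": 4.5,"dy": -3.9,"dz": -0.4,"turn": 0},{"dx": 3.4,"dy": -2.9,"dz": -0.3,"turn": 0},{"dx": 2.2,"dy": -1.9,"dz": -0.2,"turn": 0},{"dx": 1,"dy": -1,"dz": 0,"turn": 0},{"dx": 0,"dy": 0,"dz": 0,"turn": 0}]'

```text
time: 20.3
eef_pos: [0.4959, 0.1878, 0.2453]
ee_rot: [0.047, 0.888, 0.458, 0.009]
ft_force: [-0.5, 0.1, -9.4]
finger_gap: 0.169
finger_force: 108.2
```

```bash
python3 -c "
from h import *
go([.493,.223,.175],1);print(carr()[:2]);print(carr()[:2])"
```

```text
t 20.30 q [ 0.31   0.312  1.55  -0.094  1.248  0.956] p [0.4959 0.1878 0.2453] z [ 0.0592 -0.0749 -0.9954] xyaw 0.9520 F [-0.5  0.1 -9.4] T [ 0.54  0.45 -0.01] gap 0.169 ff 108.2
tool total [ 28.8 -29.1  67.2] per row [ 28.84 -29.1   67.19] turn total None
(-0.46834184385507427, np.float64(300.5))
(-0.46848106718153215, np.float64(300.5))
```

Request:
send_rows --deltas '[{"dx": 0.5,"dy": -0.5,"dz": 1,"turn": 0},{"dx": 1,"dy": -1,"dz": 3,"turn": 0},{"dx": 2,"dy": -2,"dz": 5,"turn": 0},{"dx": 3,"dy": -3,"dz": 7,"turn": 0},{"dx": 4,"dy": -4,"dz": 9,"turn": 0},{"dx": 4,"dy": -4,"dz": 9,"turn": 0},{"dx": 4,"dy": -4,"dz": 9,"turn": 0},{"dx": 4,"dy": -4,"dz": 8,"turn": 0},{"dx": 3,"dy": -3,"dz": 7,"turn": 0},{"dx": 2,"dy": -2,"dz": 5,"turn": 0},{"dx": 1,"dy": -1,"dz": 3,"turn": 0},{"dx": 0.5,"dy": -0.5,"dz": 1,"turn": 0}]'

```text
time: 21.4
eef_pos: [0.493, 0.2232, 0.1747]
ee_rot: [0.047, 0.887, 0.458, 0.009]
ft_force: [-0.6, 0.1, -8.2]
finger_gap: 0.169
finger_force: 108.2
```

Request:
send_rows --deltas '[{"dx": 0,"dy": 0,"dz": 0,"turn": -0.03},{"dx": 0,"dy": 0,"dz": 0,"turn": -0.05},{"dx": 0,"dy": 0,"dz": 0,"turn": -0.06},{"dx": 0,"dy": 0,"dz": 0,"turn": -0.06},{"dx": 0,"dy": 0,"dz": 0,"turn": -0.05},{"dx": 0,"dy": 0,"dz": 0,"turn": -0.04},{"dx": 0,"dy": 0,"dz": 0,"turn": -0.03},{"dx": 0,"dy": 0,"dz": 0,"turn": -0.025},{"dx": 0,"dy": 0,"dz": 0,"turn": -0.02},{"dx": 0,"dy": 0,"dz": 0,"turn": -0.02},{"dx": 0,"dy": 0,"dz": 0,"turn": -0.015},{"dx": 0,"dy": 0,"dz": 0,"turn": -0.01},{"dx": 0,"dy": 0,"dz": 0,"turn": 0}]'

```text
time: 22.48
eef_pos: [0.4932, 0.223, 0.1753]
ee_rot: [0.048, 0.775, 0.63, -0.001]
ft_force: [0.4, -0.6, -9.2]
finger_gap: 0.171
finger_force: 108.2
```

```bash
python3 -c "
from h import *
st();
for k in range(3): print(carr()[:2])
frames('m1',('scene','side'))
B=dict(scene=(100,260,260,420),side=(150,360,150,360))
for n in B: print(n,comp(cv2.imread(f'pics/m1_{n}.png'),B[n]))
st()"
```

```text
t 22.48 q [ 0.375  0.406  1.615 -0.103  1.095  0.628] p [0.4932 0.223  0.1753] z [ 0.0593 -0.0749 -0.9954] xyaw 1.3616 F [ 0.4 -0.6 -9.2] T [0.52 0.55 0.02] gap 0.171 ff 108.2
(0.6819781502603411, np.float64(299.5))
(0.6817863732438122, np.float64(299.5))
(0.6817720955929476, np.float64(299.5))
scene [([143, 0, 17, 9, 89], [413.1, 102.6]), ([52, 76, 31, 18, 129], [327.4, 184.8])]
side [([105, 92, 9, 12, 61], [258.3, 247.8])]
t 22.73 q [ 0.375  0.406  1.615 -0.103  1.095  0.629] p [0.4931 0.223  0.1752] z [ 0.0591 -0.0749 -0.9954] xyaw 1.3607 F [-1.  -1.2 -9.6] T [ 0.47  0.54 -0.06] gap 0.165 ff 108.1
```

```bash
python3 -c "
from h import *
a=cv2.imread('pics/m1_scene.png')[120:220,270:403];b=cv2.imread('pics/m1_side.png')[180:280,200:333]
f=lambda i:cv2.resize(i,(400,300),interpolation=cv2.INTER_CUBIC)
cv2.imwrite('pics/v10.png',np.hstack([f(a),f(b)]))"
```

```text
(no output)
```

View pics/v10.png

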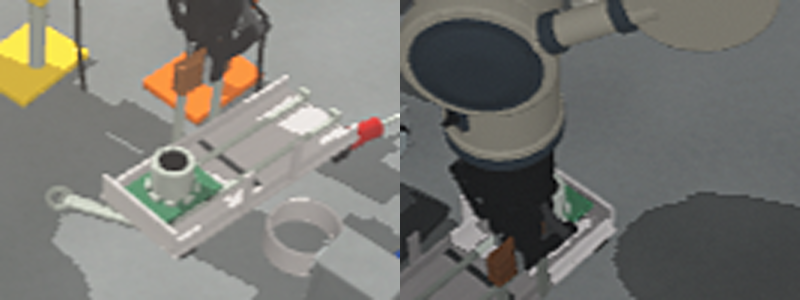

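The scene crop shows the sample standing on the carriage at the back wall, its top hole at crop (175,159). The tray is clear of the orange look-alike and the collar. I locate the sample against the spot.

```bash
python3 -c "
from h import *
S=cam('scene');D=cam('side')
for z in(.170,.18,.19): print(z,plane(S,(328.2,172.9),z)[:2])
k=.3325
print('backwall corners',[np.round(plane(S,(270+x*k,120+y*k),.155)[:2],4) for x,y in((104,180),(176,250))])
print('front right corner side',np.round(plane(D,(200+612*k-133,180+215*k),.155)[:2],4))
print('handle tri', tri(S,(270+190*k,120+72*k),D,(200+(502-400)*k,180+262*k)))
o,m=st();P=np.load('P.npy');print(m@trayp(P,-85,0,76)+o['eef_pos'])"
```

```text
0.17 [0.52732081 0.13708145]
0.18 [0.53199098 0.12889459]
0.19 [0.53666115 0.12070772]
backwall corners [array([0.4833, 0.0815]), array([0.5892, 0.0552])]
front right corner side [0.4617 0.105 ]
handle tri (array([0.49125346, 0.22746241, 0.19826571]), np.float64(0.02248474036492343))
t 22.73 q [ 0.375  0.406  1.615 -0.103  1.095  0.629] p [0.4931 0.223  0.1752] z [ 0.0591 -0.0749 -0.9954] xyaw 1.3607 F [-1.  -1.2 -9.6] T [ 0.47  0.54 -0.06] gap 0.165 ff 108.1
[0.5292264  0.12242143 0.17878686]
```

The sample's top is at about (0.531, 0.127) and the spot at (0.5435, 0.137), so it is close. I shift 11 mm toward the gauge, trim the yaw slightly, and slide the tray back 85 mm under the carriage.

Request:
send_rows --deltas '[{"dx": 0,"dy": 1,"dz": 0,"turn": 0},{"dx": 0,"dy": 3,"dz": 0,"turn": 0},{"dx": 0,"dy": 4,"dz": 0,"turn": 0},{"dx": 0,"dy": 3,"dz": 0,"turn": 0},{"dx": 0,"dy": 1,"dz": 0,"turn": -0.01},{"dx": -1,"dy": 0,"dz": 0,"turn": -0.01},{"dx": -4,"dy": 0,"dz": 0,"turn": -0.01},{"dx": -7,"dy": 0,"dz": 0,"turn": -0.01},{"dx": -10,"dy": 0,"dz": 0,"turn": 0},{"dx": -11,"dy": 0,"dz": 0,"turn": 0},{"dx": -10,"dy": 0,"dz": 0,"turn": 0},{"dx": -7,"dy": 0,"dz": 0,"turn": 0}]'

```text
time: 23.73
eef_pos: [0.4958, 0.1698, 0.1795]
ee_rot: [0.048, 0.763, 0.644, -0.002]
ft_force: [0.4, -0.9, -9.4]
finger_gap: 0.168
finger_force: 108.2
```

```bash
cat >> h.py <<'E'
def track(n=4):
    T=[];X=[]
    for k in range(n): T.append(float(r.get_obs()['time']));X.append(carr()[0])
    p=np.polyfit(np.array(T)-T[-1],X,1);print("s",np.round(X,1),"v mm/s %.1f now %.1f"%(p[0],p[1]+p[0]*.05))
    return st()
E
python3 -c "
from h import *
track(4)"
```

```text
s [51.1 52.5 51.8 51.1] v mm/s -1.3 now 51.5
t 23.93 q [ 0.279  0.376  1.655 -0.1    1.076  0.493] p [0.4964 0.1713 0.1795] z [ 0.0595 -0.0747 -0.9954] xyaw 1.4002 F [ 0.2 -0.  -9.7] T [ 0.33  0.53 -0.  ] gap 0.167 ff 108.1
```

Request:
send_rows --deltas '[{"dx": -2,"dy": 0,"dz": 0.5,"turn": 0},{"dx": -5,"dy": 0,"dz": 1,"turn": 0},{"dx": -8,"dy": 0,"dz": 1.5,"turn": 0},{"dx": -8,"dy": 0,"dz": 1.5,"turn": 0},{"dx": -6,"dy": 0,"dz": 1,"turn": 0},{"dx": -3,"dy": 0,"dz": 0.5,"turn": 0}]'

```text
time: 24.43
eef_pos: [0.4908, 0.1384, 0.1752]
ee_rot: [0.048, 0.763, 0.645, -0.002]
ft_force: [0.5, 0.4, -8.4]
finger_gap: 0.167
finger_force: 108.2
```

```bash
python3 -c "
from h import *
track(4)"
```

```text
s [87.1 88.3 88.9 88.9] v mm/s 11.8 now 89.8
t 24.63 q [ 0.22   0.36   1.697 -0.099  1.046  0.436] p [0.4913 0.1395 0.1754] z [ 0.0594 -0.0747 -0.9954] xyaw 1.4006 F [-0.3 -0.3 -8.9] T [ 0.15  0.59 -0.01] gap 0.171 ff 108.1
```

Request:
send_rows --deltas '[{"dx": 0,"dy": 0,"dz": 0,"turn": 0},{"dx": 0,"dy": 0,"dz": 0,"turn": 0}]'

```text
time: 24.8
eef_pos: [0.4913, 0.1398, 0.1754]
ee_rot: [0.048, 0.763, 0.645, -0.001]
ft_force: [-0.9, 0.2, -8.9]
finger_gap: 0.17
finger_force: 108.1
```

```bash
python3 -c "
from h import *
track(4)
print('scene-check');im=cv2.cvtColor(r.grab_frame('scene'),cv2.COLOR_RGB2BGR);cv2.imwrite('pics/n1_scene.png',im)
g=cv2.cvtColor(im,cv2.COLOR_BGR2GRAY);print(comp(im,(120,260,280,400)))
sub=(g[140:200,305:360]<45).astype(np.uint8);n,l,s,c=cv2.connectedComponentsWithStats(sub)
S=cam('scene')
for j in range(1,n):
    if s[j][4]>15: print(s[j],c[j]+[305,140],plane(S,c[j]+[305,140],.178)[:2])"
```

```text
s [92.4 93.6 94.7 95.9] v mm/s 23.1 now 97.1
t 25.00 q [ 0.221  0.36   1.697 -0.1    1.046  0.436] p [0.4912 0.1397 0.1754] z [ 0.0593 -0.0749 -0.9954] xyaw 1.4012 F [-0.2 -0.5 -8.1] T [0.12 0.58 0.02] gap 0.168 ff 108.1
scene-check
[([39, 57, 32, 18, 143], [333.1, 186.0])]
```

At the centre the tray dips slightly forward at this yaw, about +0.035 m/s², and the squarest heading would dip more. So I park the carriage at the back and take out about 0.012 rad with a second small lean on the left side.

Request:
send_rows --deltas '[{"dx": 2,"dy": 0,"dz": 0,"turn": 0.03},{"dx": 4,"dy": 0,"dz": -1,"turn": 0.05},{"dx": 6,"dy": 0,"dz": -2,"turn": 0.06},{"dx": 6,"dy": 0,"dz": -3,"turn": 0.05},{"dx": 6,"dy": 0,"dz": -5,"turn": 0.04},{"dx": 5,"dy": 0,"dz": -7,"turn": 0.03},{"dx": 3,"dy": 0,"dz": -9,"turn": 0.02},{"dx": 1,"dy": 0,"dz": -11,"turn": 0},{"dx": 0,"dy": 0,"dz": -13,"turn": 0},{"dx": 0,"dy": 0,"dz": -13,"turn": 0},{"dx": 0,"dy": 0,"dz": -13,"turn": 0},{"dx": 0,"dy": 0,"dz": -13,"turn": 0},{"dx": 0,"dy": 0,"dz": -13,"turn": 0},{"dx": 0,"dy": 0,"dz": -13,"turn": 0},{"dx": 0,"dy": 0,"dz": -11,"turn": 0},{"dx": 0,"dy": 0,"dz": -9,"turn": 0},{"dx": 0,"dy": 0,"dz": -6,"turn": 0},{"dx": 0,"dy": 0,"dz": -3,"turn": 0}]'

```text
time: 26.55
eef_pos: [0.4929, 0.1817, 0.3188]
ee_rot: [0.048, 0.845, 0.532, 0.006]
ft_force: [-1.3, -0.7, -8.0]
finger_gap: 0.168
finger_force: 108.1
```

```bash
python3 -c "
from h import *
track(2)
S=cam('scene');D=cam('side')
print('vise',tri(S,(462,130),D,(75,355)))
go([.59,.62,.36],1)"
```

```text
s [-1.1 -0.3] v mm/s 16.4 now 0.5
t 26.65 q [ 0.3    0.243  1.443 -0.09   1.42   0.76 ] p [0.4929 0.1817 0.3182] z [ 0.0597 -0.0746 -0.9954] xyaw 1.1214 F [ 0.4 -0.1 -9. ] T [0.68 0.41 0.01] gap 0.168 ff 108.2
vise (array([0.73346146, 0.60789619, 0.13276411]), np.float64(0.011553959569353395))
t 26.65 q [ 0.3    0.243  1.443 -0.09   1.42   0.76 ] p [0.4929 0.1817 0.3182] z [ 0.0597 -0.0746 -0.9954] xyaw 1.1214 F [ 0.4 -0.1 -9. ] T [0.68 0.41 0.01] gap 0.168 ff 108.2
tool total [434.9 -97.4 -68.5] per row [434.91 -97.37 -68.53] turn total None
```

Request:
send_rows --deltas '[{"dx": 0,"dy": 0,"dz": 0,"turn": 0.03},{"dx": 0,"dy": 0,"dz": 0,"turn": 0.055},{"dx": 0,"dy": 0,"dz": 0,"turn": 0.055},{"dx": 0,"dy": 0,"dz": 0,"turn": 0.03},{"dx": 2.7,"dy": -1.1,"dz": -0.5,"turn": 0},{"dx": 7.3,"dy": -3,"dz": -1.2,"turn": 0},{"dx": 12.8,"dy": -5.3,"dz": -2.2,"turn": 0},{"dx": 18.3,"dy": -7.6,"dz": -3.1,"turn": 0},{"dx": 22.8,"dy": -9.5,"dz": -3.9,"turn": 0},{"dx": 22.8,"dy": -9.5,"dz": -3.9,"turn": 0},{"dx": 22.8,"dy": -9.5,"dz": -3.9,"turn": 0},{"dx": 22.8,"dy": -9.5,"dz": -3.9,"turn": 0},{"dx": 22.8,"dy": -9.5,"dz": -3.9,"turn": 0},{"dx": 22.8,"dy": -9.5,"dz": -3.9,"turn": 0},{"dx": 21.7,"dy": -9.1,"dz": -3.7,"turn": 0},{"dx": 20.6,"dy": -8.6,"dz": -3.5,"turn": 0},{"dx": 19.5,"dy": -8.2,"dz": -3.3,"turn": 0},{"dx": 18.4,"dy": -7.7,"dz": -3.1,"turn": 0},{"dx": 17.3,"dy": -7.2,"dz": -2.9,"turn": 0},{"dx": 16.3,"dy": -6.8,"dz": -2.7,"turn": 0}]'

```text
time: 28.32
eef_pos: [0.5598, 0.4956, 0.3477]
ee_rot: [0.047, 0.887, 0.459, 0.009]
ft_force: [0.3, -0.3, -9.1]
finger_gap: 0.167
finger_force: 108.2
```

Request:
send_rows --deltas '[{"dx": 15.2,"dy": -6.3,"dz": -2.6,"turn": 0},{"dx": 14.1,"dy": -5.9,"dz": -2.4,"turn": 0},{"dx": 13,"dy": -5.4,"dz": -2.2,"turn": 0},{"dx": 11.9,"dy": -5,"dz": -2,"turn": 0},{"dx": 10.8,"dy": -4.5,"dz": -1.8,"turn": 0},{"dx": 9.7,"dy": -4,"dz": -1.6,"turn": 0},{"dx": 8.6,"dy": -3.6,"dz": -1.4,"turn": 0},{"dx": 7.5,"dy": -3.1,"dz": -1.3,"turn": 0},{"dx": 6.4,"dy": -2.7,"dz": -1.1,"turn": 0},{"dx": 5.3,"dy": -2.2,"dz": -0.9,"turn": 0},{"dx": 4.2,"dy": -1.8,"dz": -0.7,"turn": 0},{"dx": 3.1,"dy": -1.3,"dz": -0.5,"turn": 0},{"dx": 2,"dy": -0.8,"dz": -0.3,"turn": 0},{"dx": 1,"dy": -0.4,"dz": 0,"turn": 0},{"dx": 0,"dy": 0,"dz": 0,"turn": 0}]'

```text
time: 29.57
eef_pos: [0.5857, 0.6133, 0.3589]
ee_rot: [0.047, 0.887, 0.459, 0.009]
ft_force: [-0.3, -0.5, -8.2]
finger_gap: 0.166
finger_force: 108.3
```

```bash
python3 -c "
from h import *
track(2)
go([.66,.68,.36],1)"
```

```text
s [-0.5 -0.5] v mm/s 0.0 now -0.5
t 29.67 q [ 0.778  0.868  0.22  -0.108  2.059  1.345] p [0.586  0.6129 0.3599] z [ 0.0603 -0.0738 -0.9954] xyaw 0.9520 F [-0.7  0.3 -9.5] T [ 0.6   0.39 -0.01] gap 0.170 ff 108.3
t 29.67 q [ 0.778  0.868  0.22  -0.108  2.059  1.345] p [0.586  0.6129 0.3599] z [ 0.0603 -0.0738 -0.9954] xyaw 0.9520 F [-0.7  0.3 -9.5] T [ 0.6   0.39 -0.01] gap 0.170 ff 108.3
tool total [97.5 21.5 -0.6] per row [97.52 21.48 -0.58] turn total None
```

Request:
send_rows --deltas '[{"dx": 4,"dy": 1,"dz": 0,"turn": 0},{"dx": 7,"dy": 1.5,"dz": 0,"turn": 0},{"dx": 8,"dy": 2,"dz": 0,"turn": 0},{"dx": 4,"dy": 1,"dz": 0,"turn": 0},{"dx": 0,"dy": 0,"dz": 0,"turn": 0}]'

```text
time: 30.08
eef_pos: [0.5945, 0.6174, 0.3507]
ee_rot: [0.045, 0.887, 0.458, 0.015]
ft_force: [0.5, -0.2, -9.9]
finger_gap: 0.168
finger_force: 108.1
```

```bash
python3 -c "
from h import *
track(2)
go([.503,.19,.30],1)"
```

```text
s [-0.4 -0.4] v mm/s 0.0 now -0.4
t 30.18 q [ 0.774  0.878  0.221 -0.106  2.037  1.343] p [0.5942 0.6174 0.3513] z [ 0.0686 -0.0653 -0.9955] xyaw 0.9531 F [ 0.8  0.4 -8.9] T [ 0.65  0.39 -0.05] gap 0.172 ff 108.1
t 30.18 q [ 0.774  0.878  0.221 -0.106  2.037  1.343] p [0.5942 0.6174 0.3513] z [ 0.0686 -0.0653 -0.9955] xyaw 0.9531 F [ 0.8  0.4 -8.9] T [ 0.65  0.39 -0.05] gap 0.172 ff 108.1
tool total [-400.5  167.1   72.7] per row [-400.47  167.07   72.73] turn total None
```

The lean is now such that the balance yaw is about 1.485, almost exactly square to the gauge (1.50). I compute the way back.

```bash
cat >> h.py <<'E'
def final(yaw,spot=(.5435,.137,.160),corr=(.002,.004,0)):
    o,m=st();P=np.load('P.npy');y0=np.arctan2(m[1,0],m[0,0]);z=m[:,2]
    m2=R.from_rotvec(-z*(yaw-y0)).as_matrix()@m
    t=np.array(spot)-np.array(corr)-m2@trayp(P,0,0,58)
    print("yaw chk",np.arctan2(m2[1,0],m2[0,0]),"TCP final",np.round(t,4),"tray x",np.round(m2@trayp(P,1000,0,58)-m2@trayp(P,0,0,58),4));return t,m2
E
python3 -c "
from h import *
t,m2=final(1.485)
s=t+.085*m2[:,0];print(s);go([s[0],s[1],t[2]+.02],1)"
```

```text
t 30.18 q [ 0.774  0.878  0.221 -0.106  2.037  1.343] p [0.5942 0.6174 0.3513] z [ 0.0686 -0.0653 -0.9955] xyaw 0.9531 F [ 0.8  0.4 -8.9] T [ 0.65  0.39 -0.05] gap 0.172 ff 108.1
yaw chk 1.4834414115283179 TCP final [0.4852 0.1432 0.1711] tray x [0.0799 0.996  0.0399]
[0.4925759  0.22768733 0.16605436]
t 30.18 q [ 0.774  0.878  0.221 -0.106  2.037  1.343] p [0.5942 0.6174 0.3513] z [ 0.0686 -0.0653 -0.9955] xyaw 0.9531 F [ 0.8  0.4 -8.9] T [ 0.65  0.39 -0.05] gap 0.172 ff 108.1
tool total [-374.3  126.7  178. ] per row [-374.3   126.7   177.98] turn total None
```

Request:
send_rows --deltas '[{"dx": -1.7,"dy": 0.6,"dz": 0,"turn": 0},{"dx": -3.4,"dy": 1.3,"dz": 0.2,"turn": 0},{"dx": -5,"dy": 1.9,"dz": 0.3,"turn": 0},{"dx": -6.7,"dy": 2.5,"dz": 0.3,"turn": 0},{"dx": -8.4,"dy": 3.2,"dz": 0.4,"turn": 0},{"dx": -10.1,"dy": 3.8,"dz": 0.5,"turn": 0},{"dx": -11.8,"dy": 4.4,"dz": 0.6,"turn": 0},{"dx": -13.5,"dy": 5.1,"dz": 0.7,"turn": 0},{"dx": -15.1,"dy": 5.7,"dz": 0.8,"turn": 0},{"dx": -16.8,"dy": 6.4,"dz": 0.8,"turn": 0},{"dx": -18.5,"dy": 7,"dz": 0.9,"turn": 0},{"dx": -20.2,"dy": 7.6,"dz": 1,"turn": 0},{"dx": -21.9,"dy": 8.3,"dz": 1.1,"turn": 0},{"dx": -23.4,"dy": 8.8,"dz": 1.2,"turn": 0},{"dx": -23.4,"dy": 8.8,"dz": 1.2,"turn": 0},{"dx": -23.4,"dy": 8.8,"dz": 1.2,"turn": 0},{"dx": -23.4,"dy": 8.8,"dz": 1.2,"turn": 0},{"dx": -23.4,"dy": 8.8,"dz": 1.2,"turn": 0},{"dx": -21.5,"dy": 8.1,"dz": 1.1,"turn": 0},{"dx": -18.7,"dy": 7.1,"dz": 1,"turn": 0}]'

```text
time: 31.85
eef_pos: [0.5095, 0.2943, 0.3516]
ee_rot: [0.045, 0.887, 0.458, 0.016]
ft_force: [0.6, 0.4, -8.5]
finger_gap: 0.166
finger_force: 108.2
```

Request:
send_rows --deltas '[{"dx": -16,"dy": 6,"dz": 1,"turn": 0},{"dx": -13.5,"dy": 5,"dz": 2,"turn": 0},{"dx": -11,"dy": 4,"dz": 3,"turn": 0},{"dx": -9,"dy": 2,"dz": 6,"turn": 0},{"dx": -7,"dy": 1,"dz": 9,"turn": 0},{"dx": -5,"dy": 0,"dz": 12,"turn": 0},{"dx": -3,"dy": -1,"dz": 14,"turn": 0},{"dx": -1,"dy": -1,"dz": 16,"turn": 0},{"dx": 0,"dy": -1.5,"dz": 16,"turn": 0},{"dx": 0,"dy": -1.5,"dz": 16,"turn": 0},{"dx": 0,"dy": -1.5,"dz": 15,"turn": 0},{"dx": 0,"dy": -1.5,"dz": 13,"turn": 0},{"dx": 0,"dy": -1,"dz": 10,"turn": 0},{"dx": 0,"dy": -1,"dz": 8,"turn": 0},{"dx": 0,"dy": -1,"dz": 6,"turn": 0},{"dx": 0,"dy": 0,"dz": 4,"turn": 0},{"dx": 0,"dy": 0,"dz": 2,"turn": 0}]'

```text
time: 33.27
eef_pos: [0.4889, 0.2288, 0.2]
ee_rot: [0.045, 0.887, 0.459, 0.016]
ft_force: [-0.2, 1.0, -8.8]
finger_gap: 0.168
finger_force: 108.2
```

```bash
python3 -c "
from h import *
track(1) if 0 else print(carr()[:2])
t,m2=final(1.485)
s=t+.085*m2[:,0];go([s[0],s[1],t[2]],1)"
```

```text
(-0.4392355134338454, np.float64(300.5))
t 33.32 q [ 0.384  0.37   1.597 -0.095  1.137  1.039] p [0.489  0.2287 0.1999] z [ 0.0689 -0.0651 -0.9955] xyaw 0.9533 F [ -0.3  -0.4 -10.1] T [0.56 0.36 0.03] gap 0.170 ff 108.2
yaw chk 1.483426941228209 TCP final [0.4852 0.1432 0.1711] tray x [0.0798 0.996  0.0402]
t 33.32 q [ 0.384  0.37   1.597 -0.095  1.137  1.039] p [0.489  0.2287 0.1999] z [ 0.0689 -0.0651 -0.9955] xyaw 0.9533 F [ -0.3  -0.4 -10.1] T [0.56 0.36 0.03] gap 0.170 ff 108.2
tool total [ 1.6  0.8 29.1] per row [ 1.64  0.82 29.06] turn total None
```

Request:
send_rows --deltas '[{"dx": 0,"dy": 0,"dz": 2,"turn": 0.0},{"dx": 0,"dy": 0,"dz": 4,"turn": -0.02},{"dx": 0,"dy": 0,"dz": 6,"turn": -0.04},{"dx": 0,"dy": 0,"dz": 6,"turn": -0.055},{"dx": 0,"dy": 0,"dz": 5,"turn": -0.06},{"dx": 0,"dy": 0,"dz": 4,"turn": -0.06},{"dx": 0,"dy": 0,"dz": 2,"turn": -0.06},{"dx": 0,"dy": 0,"dz": 0,"turn": -0.055},{"dx": 0,"dy": 0,"dz": 0,"turn": -0.05},{"dx": 0,"dy": 0,"dz": 0,"turn": -0.04},{"dx": 0,"dy": 0,"dz": 0,"turn": -0.03},{"dx": 0,"dy": 0,"dz": 0,"turn": -0.025},{"dx": 0,"dy": 0,"dz": 0,"turn": -0.015},{"dx": 0,"dy": 0,"dz": 0,"turn": -0.01},{"dx": 0,"dy": 0,"dz": 0,"turn": -0.01},{"dx": 0,"dy": 0,"dz": 0,"turn": 0}]'

```text
time: 34.65
eef_pos: [0.4909, 0.2269, 0.1713]
ee_rot: [0.047, 0.736, 0.675, 0.003]
ft_force: [0.6, -0.1, -8.5]
finger_gap: 0.171
finger_force: 108.2
```

```bash
python3 -c "
from h import *
track(3)
t,m2=final(1.485);go(t,1)
im=cv2.cvtColor(r.grab_frame('scene'),cv2.COLOR_RGB2BGR);g=cv2.cvtColor(im,cv2.COLOR_BGR2GRAY)
S=cam('scene');sub=(g[150:190,312:350]<60).astype(np.uint8);n,l,s,c=cv2.connectedComponentsWithStats(sub)
for j in range(1,n):
    if s[j][4]>10: print(s[j],c[j]+[312,150],plane(S,c[j]+[312,150],.178)[:2])"
```

```text
s [-0.   0.8 -0. ] v mm/s -0.0 now 0.2
t 34.80 q [ 0.38   0.405  1.631 -0.098  1.068  0.512] p [0.4909 0.2268 0.1713] z [ 0.0689 -0.0651 -0.9955] xyaw 1.4814 F [ 0.1  0.1 -8.6] T [0.47 0.55 0.06] gap 0.168 ff 108.2
t 34.80 q [ 0.38   0.405  1.631 -0.098  1.068  0.512] p [0.4909 0.2268 0.1713] z [ 0.0689 -0.0651 -0.9955] xyaw 1.4814 F [ 0.1  0.1 -8.6] T [0.47 0.55 0.06] gap 0.168 ff 108.2
yaw chk 1.4849962915421535 TCP final [0.4852 0.1431 0.1711] tray x [0.0783 0.9961 0.0401]
t 34.80 q [ 0.38   0.405  1.631 -0.098  1.068  0.512] p [0.4909 0.2268 0.1713] z [ 0.0689 -0.0651 -0.9955] xyaw 1.4814 F [ 0.1  0.1 -8.6] T [0.47 0.55 0.06] gap 0.168 ff 108.2
tool total [-83.8   1.4   5.3] per row [-83.8    1.38   5.32] turn total None
```

Request:
send_rows --deltas '[{"dx": -4,"dy": 0,"dz": 0.3,"turn": -0.02},{"dx": -10,"dy": 0,"dz": 0.7,"turn": -0.02},{"dx": -14,"dy": 0.3,"dz": 0.9,"turn": -0.01},{"dx": -16,"dy": 0.3,"dz": 1,"turn": 0},{"dx": -15,"dy": 0.3,"dz": 0.9,"turn": 0},{"dx": -12,"dy": 0.3,"dz": 0.7,"turn": 0},{"dx": -8,"dy": 0.2,"dz": 0.5,"turn": 0.01},{"dx": -4,"dy": 0,"dz": 0.3,"turn": 0.02},{"dx": 0,"dy": 0,"dz": 0,"turn": 0.02}]'

```text
time: 35.6
eef_pos: [0.4888, 0.1432, 0.1713]
ee_rot: [0.047, 0.737, 0.674, 0.003]
ft_force: [-0.4, -0.5, -8.7]
finger_gap: 0.166
finger_force: 108.2
```

```bash
python3 -c "
from h import *
track(4)"
```

```text
s [75.1 73.9 72.6 71.4] v mm/s -24.9 now 70.1
t 35.80 q [ 0.225  0.358  1.714 -0.092  1.019  0.358] p [0.4888 0.1443 0.1713] z [ 0.069  -0.0649 -0.9955] xyaw 1.4821 F [ 0.8  0.2 -9. ] T [0.14 0.6  0.05] gap 0.170 ff 108.2
```

Request:
send_rows --deltas '[{"dx": 0,"dy": 0,"dz": 0,"turn": -0.035},{"dx": 0,"dy": 0,"dz": 0,"turn": -0.04},{"dx": 0,"dy": 0,"dz": 0,"turn": -0.035},{"dx": 0,"dy": 0,"dz": 0,"turn": 0},{"dx": 0,"dy": 0,"dz": 0,"turn": 0},{"dx": 0,"dy": 0,"dz": 0,"turn": 0}]'

```text
time: 36.3
eef_pos: [0.4887, 0.144, 0.1713]
ee_rot: [0.047, 0.698, 0.714, 0.001]
ft_force: [-0.1, -0.3, -8.9]
finger_gap: 0.165
finger_force: 108.2
```

```bash
python3 -c "
from h import *
track(4)"
```

```text
s [56.  56.  55.3 55.3] v mm/s -5.3 now 55.0
t 36.50 q [ 0.224  0.358  1.714 -0.093  1.018  0.248] p [0.4887 0.1438 0.1713] z [ 0.0689 -0.0651 -0.9955] xyaw 1.5912 F [-0.4  0.6 -8.4] T [ 0.19  0.65 -0.01] gap 0.168 ff 108.2
```

Request:
send_rows --deltas '[{"dx": 0,"dy": 0,"dz": 0,"turn": 0},{"dx": 0,"dy": 0,"dz": 0,"turn": 0},{"dx": 0,"dy": 0,"dz": 0,"turn": 0},{"dx": 0,"dy": 0,"dz": 0,"turn": 0},{"dx": 0,"dy": 0,"dz": 0,"turn": 0}]'

```text
time: 36.92
eef_pos: [0.4887, 0.1437, 0.1713]
ee_rot: [0.047, 0.698, 0.714, 0.001]
ft_force: [0.1, -0.2, -8.8]
finger_gap: 0.168
finger_force: 108.2
```

```bash
python3 -c "
from h import *
track(3)"
```

```text
s [58.6 59.9 60.6] v mm/s 19.6 now 61.7
t 37.07 q [ 0.224  0.358  1.714 -0.093  1.018  0.248] p [0.4887 0.1437 0.1713] z [ 0.0689 -0.0651 -0.9955] xyaw 1.5916 F [ 0.5  0.4 -9.2] T [ 0.08  0.57 -0.  ] gap 0.171 ff 108.2
```

Request:
send_rows --deltas '[{"dx": 0,"dy": 0,"dz": 0,"turn": 0.035},{"dx": 0,"dy": 0,"dz": 0,"turn": 0.04},{"dx": 0,"dy": 0,"dz": 0,"turn": 0.04},{"dx": 0,"dy": 0,"dz": 0,"turn": 0.02},{"dx": 0,"dy": 0,"dz": 0,"turn": 0}]'

```text
time: 37.48
eef_pos: [0.4887, 0.1437, 0.1713]
ee_rot: [0.047, 0.745, 0.665, 0.004]
ft_force: [-0.4, -0.1, -9.3]
finger_gap: 0.172
finger_force: 108.2
```

```bash
python3 -c "
from h import *
track(3)"
```

```text
s [77.6 78.2 78.8] v mm/s 12.2 now 79.4
t 37.63 q [ 0.224  0.358  1.714 -0.093  1.018  0.382] p [0.4887 0.1437 0.1713] z [ 0.0688 -0.0651 -0.9955] xyaw 1.4578 F [-0.3 -0.3 -8.7] T [ 0.08  0.62 -0.05] gap 0.170 ff 108.2
```

Request:
send_rows --deltas '[{"dx": 0,"dy": 0,"dz": 0,"turn": 0},{"dx": 0,"dy": 0,"dz": 0,"turn": 0},{"dx": 0,"dy": 0,"dz": 0,"turn": -0.01}]'

```text
time: 37.88
eef_pos: [0.4887, 0.1437, 0.1713]
ee_rot: [0.047, 0.741, 0.67, 0.004]
ft_force: [0.7, 0.0, -9.7]
finger_gap: 0.172
finger_force: 108.2
```

```bash
python3 -c "
from h import *
track(4)"
```

```text
s [78.8 78.2 78.2 77.6] v mm/s -7.4 now 77.3
t 38.08 q [ 0.224  0.358  1.714 -0.093  1.018  0.373] p [0.4887 0.1437 0.1713] z [ 0.0689 -0.0651 -0.9955] xyaw 1.4668 F [-0.   1.1 -8.7] T [ 0.09  0.65 -0.03] gap 0.171 ff 108.2
```

Request:
send_rows --deltas '[{"dx": -2.5,"dy": 0,"dz": 0,"turn": -0.045},{"dx": -2.5,"dy": 0,"dz": 0,"turn": -0.045},{"dx": 0,"dy": 0,"dz": 0,"turn": 0},{"dx": 0,"dy": 0,"dz": 0,"turn": 0}]'

```text
time: 38.42
eef_pos: [0.4884, 0.1387, 0.1716]
ee_rot: [0.047, 0.711, 0.702, 0.002]
ft_force: [0.4, -0.8, -10.2]
finger_gap: 0.167
finger_force: 108.2
```

```bash
python3 -c "
from h import *
track(4)"
```

```text
s [74.5 73.9 73.9 73.9] v mm/s -3.7 now 73.6
t 38.62 q [ 0.215  0.355  1.718 -0.092  1.017  0.274] p [0.4883 0.1388 0.1716] z [ 0.0689 -0.0651 -0.9955] xyaw 1.5558 F [-0.2 -0.6 -9.1] T [0.08 0.63 0.01] gap 0.172 ff 108.2
```

Request:
send_rows --deltas '[{"dx": 0,"dy": 0,"dz": 0,"turn": -0.01},{"dx": 0,"dy": 0,"dz": 0,"turn": 0},{"dx": 0,"dy": 0,"dz": 0,"turn": 0},{"dx": 0,"dy": 0,"dz": 0,"turn": 0},{"dx": 0,"dy": 0,"dz": 0,"turn": 0}]'

```text
time: 39.03
eef_pos: [0.4883, 0.1388, 0.1716]
ee_rot: [0.047, 0.707, 0.706, 0.001]
ft_force: [0.0, 0.3, -9.8]
finger_gap: 0.168
finger_force: 108.2
```

```bash
python3 -c "
from h import *
track(3)"
```

```text
s [75.8 76.4 77. ] v mm/s 12.3 now 77.6
t 39.18 q [ 0.215  0.355  1.718 -0.092  1.016  0.263] p [0.4883 0.1387 0.1716] z [ 0.0689 -0.0651 -0.9955] xyaw 1.5665 F [ 0.9  0.1 -8.3] T [ 0.08  0.62 -0.06] gap 0.169 ff 108.2
```

Request:
send_rows --deltas '[{"dx": 0,"dy": 0,"dz": 0,"turn": 0.03},{"dx": 1,"dy": 0,"dz": 0,"turn": 0.03},{"dx": 1,"dy": 0,"dz": 0,"turn": 0.02},{"dx": 0,"dy": 0,"dz": 0,"turn": 0}]'

```text
time: 39.52
eef_pos: [0.4885, 0.1409, 0.1715]
ee_rot: [0.047, 0.735, 0.676, 0.003]
ft_force: [0.1, 0.0, -9.1]
finger_gap: 0.171
finger_force: 108.2
```

```bash
python3 -c "
from h import *
track(4)"
```

```text
s [85.4 86.6 87.2 87.8] v mm/s 15.4 now 88.7
t 39.72 q [ 0.218  0.356  1.717 -0.092  1.017  0.346] p [0.4884 0.1407 0.1715] z [ 0.0689 -0.0651 -0.9955] xyaw 1.4874 F [ 0.2 -0.2 -9.3] T [0.08 0.65 0.  ] gap 0.170 ff 108.2
```

Request:
send_rows --deltas '[{"dx": 2,"dy": 0,"dz": 0,"turn": 0.025},{"dx": 2,"dy": 0,"dz": 0,"turn": 0.02},{"dx": 0,"dy": 0,"dz": 0,"turn": 0}]'

```text
time: 39.97
eef_pos: [0.4889, 0.145, 0.1712]
ee_rot: [0.047, 0.75, 0.66, 0.004]
ft_force: [-0.1, -0.5, -8.8]
finger_gap: 0.169
finger_force: 108.2
```

```bash
python3 -c "
from h import *
track(3)"
```

```text
s [87.8 87.8 87.8] v mm/s 0.0 now 87.8
t 40.12 q [ 0.226  0.359  1.713 -0.093  1.019  0.399] p [0.4888 0.1447 0.1712] z [ 0.0688 -0.0651 -0.9955] xyaw 1.4425 F [ 0.3  0.9 -8.7] T [0.15 0.67 0.01] gap 0.168 ff 108.2
```

Request:
send_rows --deltas '[{"dx": 0,"dy": 0,"dz": 0,"turn": -0.045},{"dx": 0,"dy": 0,"dz": 0,"turn": -0.045},{"dx": 0,"dy": 0,"dz": 0,"turn": 0},{"dx": 0,"dy": 0,"dz": 0,"turn": 0.02}]'

```text
time: 40.45
eef_pos: [0.4888, 0.1447, 0.1712]
ee_rot: [0.047, 0.727, 0.686, 0.003]
ft_force: [-0.6, -0.7, -9.1]
finger_gap: 0.166
finger_force: 108.2
```

```bash
python3 -c "
from h import *
track(4)"
```

```text
s [81.2 81.2 80.6 80.6] v mm/s -4.8 now 80.3
t 40.65 q [ 0.226  0.359  1.713 -0.093  1.019  0.331] p [0.4888 0.1447 0.1712] z [ 0.0689 -0.0651 -0.9955] xyaw 1.5107 F [-0.8 -0.7 -8.8] T [ 0.14  0.6  -0.01] gap 0.168 ff 108.2
```

Request:
send_rows --deltas '[{"dx": -2,"dy": 0,"dz": 0,"turn": -0.04},{"dx": -1,"dy": 0,"dz": 0,"turn": 0},{"dx": 0,"dy": 0,"dz": 0,"turn": 0},{"dx": 0,"dy": 0,"dz": 0,"turn": 0},{"dx": 0,"dy": 0,"dz": 0,"turn": 0.035}]'

```text
time: 41.07
eef_pos: [0.4887, 0.1418, 0.1714]
ee_rot: [0.047, 0.725, 0.688, 0.003]
ft_force: [-0.1, -0.5, -8.1]
finger_gap: 0.172
finger_force: 108.2
```

```bash
python3 -c "
from h import *
track(5)"
```

```text
s [80.6 81.2 81.2 81.2 81.2] v mm/s 2.4 now 81.5
t 41.32 q [ 0.22   0.357  1.716 -0.092  1.018  0.318] p [0.4887 0.1418 0.1714] z [ 0.0689 -0.065  -0.9955] xyaw 1.5172 F [ 0.5  0.6 -8.2] T [0.13 0.63 0.04] gap 0.169 ff 108.2
```

Request:
send_rows --deltas '[{"dx": 0,"dy": 0,"dz": 0,"turn": 0},{"dx": 0,"dy": 0,"dz": 0,"turn": 0},{"dx": 0,"dy": 0,"dz": 0,"turn": 0},{"dx": 0,"dy": 0,"dz": 0,"turn": 0}]'

```text
time: 41.65
eef_pos: [0.4887, 0.1417, 0.1714]
ee_rot: [0.047, 0.724, 0.688, 0.003]
ft_force: [-0.6, -0.7, -8.5]
finger_gap: 0.167
finger_force: 108.2
```

```bash
python3 -c "
from h import *
im=cv2.cvtColor(r.grab_frame('scene'),cv2.COLOR_RGB2BGR);cv2.imwrite('pics/z_scene.png',im)
track(3)
g=cv2.cvtColor(im,cv2.COLOR_BGR2GRAY);S=cam('scene');print(proj(S,(.5435,.137,.178)))
sub=(g[155:195,310:360]<75).astype(np.uint8);n,l,s,c=cv2.connectedComponentsWithStats(sub)
for j in range(1,n):
    if s[j][4]>12: print(s[j],c[j]+[310,155],plane(S,c[j]+[310,155],.178)[:2])
print(comp(im,(150,230,290,380)))"
```

```text
s [81.2 81.2 81.2] v mm/s -0.0 now 81.2
t 41.85 q [ 0.22   0.357  1.716 -0.092  1.018  0.319] p [0.4887 0.1417 0.1714] z [ 0.0689 -0.0651 -0.9955] xyaw 1.5167 F [-0.2 -0.2 -8.8] T [ 0.14  0.63 -0.05] gap 0.168 ff 108.2
[332.95771432 173.67841882]
[13  0  5  7 23] [324.82608696 157.69565217] [0.48684319 0.17459688]
[18 18  9  6 44] [331.81818182 175.5       ] [0.54513996 0.1289682 ]
[([26, 28, 32, 19, 150], [330.3, 188.0])]
```

The carriage is at rest at s = 81 mm, with the sample at (0.545, 0.129), 8 mm from the spot. I hold it there.

Request:
send_rows --deltas '[{"dx": 0,"dy": 0,"dz": 0,"turn": 0},{"dx": 0,"dy": 0,"dz": 0,"turn": 0},{"dx": 0,"dy": 0,"dz": 0,"turn": 0},{"dx": 0,"dy": 0,"dz": 0,"turn": 0},{"dx": 0,"dy": 0,"dz": 0,"turn": 0},{"dx": 0,"dy": 0,"dz": 0,"turn": 0},{"dx": 0,"dy": 0,"dz": 0,"turn": 0},{"dx": 0,"dy": 0,"dz": 0,"turn": 0},{"dx": 0,"dy": 0,"dz": 0,"turn": 0},{"dx": 0,"dy": 0,"dz": 0,"turn": 0},{"dx": 0,"dy": 0,"dz": 0,"turn": 0},{"dx": 0,"dy": 0,"dz": 0,"turn": 0},{"dx": 0,"dy": 0,"dz": 0,"turn": 0},{"dx": 0,"dy": 0,"dz": 0,"turn": 0},{"dx": 0,"dy": 0,"dz": 0,"turn": 0},{"dx": 0,"dy": 0,"dz": 0,"turn": 0},{"dx": 0,"dy": 0,"dz": 0,"turn": 0},{"dx": 0,"dy": 0,"dz": 0,"turn": 0},{"dx": 0,"dy": 0,"dz": 0,"turn": 0},{"dx": 0,"dy": 0,"dz": 0,"turn": 0}]'

```text
time: 43.52
eef_pos: [0.4887, 0.1417, 0.1714]
ee_rot: [0.047, 0.724, 0.688, 0.003]
ft_force: [-0.1, 0.6, -8.4]
finger_gap: 0.175
finger_force: 108.2
```

```bash
python3 -c "
from h import *
track(3)"
```

```text
s [81.2 81.2 81.2] v mm/s 0.0 now 81.2
t 43.67 q [ 0.22   0.357  1.716 -0.092  1.018  0.319] p [0.4887 0.1417 0.1714] z [ 0.0688 -0.0651 -0.9955] xyaw 1.5167 F [-0.5  0.2 -8.3] T [0.09 0.7  0.02] gap 0.169 ff 108.2
```

Request:
send_rows --deltas '[{"dx": 0,"dy": 0,"dz": 0,"turn": 0},{"dx": 0,"dy": 0,"dz": 0,"turn": 0},{"dx": 0,"dy": 0,"dz": 0,"turn": 0},{"dx": 0,"dy": 0,"dz": 0,"turn": 0},{"dx": 0,"dy": 0,"dz": 0,"turn": 0},{"dx": 0,"dy": 0,"dz": 0,"turn": 0},{"dx": 0,"dy": 0,"dz": 0,"turn": 0},{"dx": 0,"dy": 0,"dz": 0,"turn": 0},{"dx": 0,"dy": 0,"dz": 0,"turn": 0},{"dx": 0,"dy": 0,"dz": 0,"turn": 0},{"dx": 0,"dy": 0,"dz": 0,"turn": 0},{"dx": 0,"dy": 0,"dz": 0,"turn": 0},{"dx": 0,"dy": 0,"dz": 0,"turn": 0},{"dx": 0,"dy": 0,"dz": 0,"turn": 0},{"dx": 0,"dy": 0,"dz": 0,"turn": 0},{"dx": 0,"dy": 0,"dz": 0,"turn": 0},{"dx": 0,"dy": 0,"dz": 0,"turn": 0},{"dx": 0,"dy": 0,"dz": 0,"turn": 0},{"dx": 0,"dy": 0,"dz": 0,"turn": 0},{"dx": 0,"dy": 0,"dz": 0,"turn": 0}]'

```text
time: 45.33
eef_pos: [0.4886, 0.1417, 0.1714]
ee_rot: [0.047, 0.724, 0.688, 0.003]
ft_force: [0.3, 0.2, -8.4]
finger_gap: 0.17
finger_force: 108.2
```

Request:
send_rows --deltas '[{"dx": 0,"dy": 0,"dz": 0,"turn": 0},{"dx": 0,"dy": 0,"dz": 0,"turn": 0},{"dx": 0,"dy": 0,"dz": 0,"turn": 0},{"dx": 0,"dy": 0,"dz": 0,"turn": 0},{"dx": 0,"dy": 0,"dz": 0,"turn": 0},{"dx": 0,"dy": 0,"dz": 0,"turn": 0},{"dx": 0,"dy": 0,"dz": 0,"turn": 0},{"dx": 0,"dy": 0,"dz": 0,"turn": 0},{"dx": 0,"dy": 0,"dz": 0,"turn": 0},{"dx": 0,"dy": 0,"dz": 0,"turn": 0},{"dx": 0,"dy": 0,"dz": 0,"turn": 0},{"dx": 0,"dy": 0,"dz": 0,"turn": 0},{"dx": 0,"dy": 0,"dz": 0,"turn": 0},{"dx": 0,"dy": 0,"dz": 0,"turn": 0},{"dx": 0,"dy": 0,"dz": 0,"turn": 0},{"dx": 0,"dy": 0,"dz": 0,"turn": 0},{"dx": 0,"dy": 0,"dz": 0,"turn": 0},{"dx": 0,"dy": 0,"dz": 0,"turn": 0},{"dx": 0,"dy": 0,"dz": 0,"turn": 0},{"dx": 0,"dy": 0,"dz": 0,"turn": 0}]'

```text
time: 47.0
eef_pos: [0.4887, 0.1417, 0.1714]
ee_rot: [0.047, 0.724, 0.688, 0.003]
ft_force: [0.3, 0.4, -9.8]
finger_gap: 0.174
finger_force: 108.2
```

```bash
python3 -c "
from h import *
track(3);print(r.hand_in())"
```

```text
s [81.2 81.2 81.2] v mm/s 0.0 now 81.2
t 47.15 q [ 0.22   0.357  1.716 -0.092  1.018  0.319] p [0.4887 0.1417 0.1714] z [ 0.0689 -0.0651 -0.9955] xyaw 1.5166 F [-0.3 -0.  -9.2] T [0.03 0.6  0.05] gap 0.167 ff 108.2
the job is handed in; nothing more can be done
None
```

Handed in at 47 s, no verdict returned: the tray is held square to the gauge (within about 0.05 rad by my estimate), the carriage at rest 4 mm from the middle for over 5 s and the sample about 8 mm from the spot; the dip came from leaning the tool at the arm's reach limit, where joint 3 read 0.219–0.221 against its 0.22 limit.

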